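Set the mitre arm of a bench disc grinder to 30 degrees and lay the bar against it

ROBOT

A 7-joint arm with a two-finger parallel gripper is mounted at the origin on a cart in front of the work surface, level with it; the furniture and walls round the work are solid. World frame = base frame: x ahead of the robot, y to its left, z up, the work surface at z = 0. Lengths are in m, angles in degrees, forces in N, time in s.
With the tool pointing down it reaches from about 0.425 to 0.875 m from the base axis. Payload 4.7 kg.
Tool frame: the origin (TCP) lies midway between the tips of the shut fingers; the grasp point (between the pads) lies 19 mm behind it (env.tcp_to_grasp is the distance from the TCP to the grasp point, in m); z points along the fingers, x is the direction in which the jaws open and shut, and the axes are right-handed (so a half turn about z gives the same grasp; the last joint's range is limited). The gripper opens to 87 mm and grips with 3 to 60 N. Pads are 19 mm wide; open, the fingers measure 117 mm over their backs; the gripper's body (75 mm by 190 mm) begins 51 mm behind the grasp point.
Start: joints at [64.463, 18.392, -4.016, 83.108, 1.295, 78.541, -3.26], TCP at [0.288, -0.583, 0.188] pointing down, gripper open.
Joint ranges: [-163.93, 163.93], [-17.29, 119.83], [-79.2, 71.16], [3.27, 140.29], [-89.18, 269.18], [5.43, 117.66], [-154.24, 154.24]. Speed limits (degrees/s): [147.25, 147.25, 180, 180, 180, 180, 180].

INTERFACE

Orientations are given as [roll, pitch, yaw] about the fixed x, y, z axes, in that order (R = Rz(yaw) Ry(pitch) Rx(roll)).
In Python, from cell import env, viewer gives the robot as it stands.
- The arm moves only by the shell command python3 -m pendant 'ROWS' [OPENING] [FORCE]. ROWS is JSON, a list of rows, each a list of 6 numbers: the shift along the tool's x, y, z each as a share of 0.1 m, from -1 to 1, then the turn, a rotation vector about the tool's x, y, z each as a share of 90 degrees, from -1 to 1. A call has exactly 8 rows; each row is the pose to reach, as a shift and turn from the pose commanded when the call began, along the tool's axes at that moment; what a row does not reach only later rows make up. A row lasts 1/8 s, in which the tool goes at most 62.5 mm and 10.7 degrees, less where a joint would pass 70% of its speed; a pose out of reach is approached as far as the arm can. A call with a number of a shift or a turn outside -1 to 1 is refused whole. A call with a gripper value outside its range is refused whole. OPENING is the finger opening in mm, from 0 to 87, set as the call begins (- or left out, the last holds). The fingers move at their own pace and stop on an object; FORCE is the grip in N (left out, the last holds). Time passes only in rows, so rows that repeat a pose let the fingers close, or fill a call up. It gives the time, the measured TCP pose, the force and the opening at its end, in the units of the state.
- env.get_obs(): the state, without advancing time (a new reading comes with each control period).
- viewer.read_camera(name): name is "side" or "top"; returns a dict with "frame" (384x512x3 uint8, red, green, blue), "fx", "fy", "cx", "cy" (pixels), "view" (4x4, takes a point from world to camera coordinates). Camera axes: x right, y down, z forward; pixel columns grow to the right and rows downward; lengths in m; the calibration is good to about 2 mm. A picture is of the moment at which its call begins. There is no depth.
- env.sign_off(): hands the job in, once; it reports no verdict.
The state is a dict: "time_s": time; "qpos": joint angles; "joint_velocities": joint speeds; "effort": joint torques, N m; "tool_pos": TCP position; "tool_rot": TCP orientation; "force": force on the tool from outside, world axes, zero at the start; "wrist_torque": the same for the moment, N m; "grip_width": finger opening in m.
Only numpy, scipy, OpenCV 4.12 (cv2) and the standard library are available. Lean on these libraries where they do the work, as an engineer would, in place of code of your own. Each camera call takes 0.05 s, during which the arm holds its last target.

TASK

Get the little disc grinder ready to bevel the end of the two-tone slide bar at 30 degrees. Squeeze the red latch bar of the mitre arm, swing the arm to the 30 degree notch on the left (the second notch to the left of the square position) and let the latch drop fully home in it. Then lay the slide bar flat on the grinder's table, snug along the right-hand side of the arm, with one end about 20 mm short of the disc, and let go.

Things in the scene. Friction and masses are not known exactly. Their poses are not given: they have to be found in the camera images.
- grinder: Disc grinder, off, fixed to the bench: grey motor, upright brown 125 mm disc facing the robot, grey metal table before it. Origin: on the bench, below the mitre arm's pivot; x points away from the robot into the disc (disc face at x = +14 mm, motor behind, top 155 mm), y left, z up. Table top 80 mm above the bench; its round front edge has radius 141 mm about the pivot, width 244 mm.
- zero_mark (a point): Red tick on the table's front edge, the 0 (square) mark, 125 mm before the pivot; black ticks every 5 degrees, long ones every 15. Below the table's edge a steel notch plate sticks out (radius 150 mm, 56 to 66 mm above the bench): seven notches 15 degrees apart, -45 to +45. The plate is adjustable: all its notches are off the ticks together by up to 2.3 degrees, unknown which way: feel for it.
- mitre_arm (a joint): Arm's angle about its vertical pivot, rad, -0.87 to 0.87. At 0 it points from the pivot straight to the robot (grinder's -x); positive swings the handle to the left. The 30 degree notch is at 0.52, give or take 0.045. Stays where left; with the latch released between notches 2 N across its end move it, until the latch snaps into a notch and stops it dead (0.8 degrees of play).
- latch (a joint): Withdrawal of the spring latch along the arm, m. 0: bolt fully home in a notch; about 0.0085: bolt rides on the plate's rim between notches; 0.0115: fully squeezed, 3 mm clear of the rim. Spring 5.5 N at 0, 8.4 N squeezed. Bolt 8.5 mm wide and square, notches 10.5 mm wide and 9 mm deep: it snaps in only within about 0.4 degrees of a notch's middle. It moves with the red latch bar.
- mitre_pivot (a point): On the pivot axis at table height (80 mm above the bench). Axes turn with the arm: -x runs along the arm to its handle, +y to the arm's left side (seen from the robot), z up. The arm is a steel bar 14 mm wide (y -7 to +7 mm): to 130 mm from the pivot it is the fence, 15 mm high above the table; beyond, to 228 mm, a neck 8 mm high (top 88 mm above the bench).
- mitre_handle (a point): Middle of the squeezed handle, 207.5 mm from the pivot along the arm, 110 mm above the bench, a good height to grip; axes as mitre_pivot. Gripping the black palm rest and the red latch bar together, along the arm, with 20 N or more withdraws the latch (52 mm over both when the latch is home, 40.5 mm squeezed). 46 mm are free between the latch bar and the end of the fence.
- palm_rest (a point): Top middle of the black palm rest, fixed on the arm's outer end: 14 mm thick along the arm (214 to 228 mm from the pivot), 44 mm wide across it, 80 to 118 mm above the bench; below it on either side of the 14 mm neck the space is free. Its flat side ends can be pushed to swing the arm without squeezing the latch. Axes as mitre_pivot.
- latch_bar (a point): Top middle of the red latch bar: 10 mm thick, 42 mm wide across the arm, 91 to 118 mm above the bench; its face towards the pivot is 176 mm from the pivot when the latch is home and moves outwards as it is withdrawn. Axes as mitre_pivot.
- slide_bar: Two-tone bar, bronze below, grey steel on top, 26 x 130 x 35 mm (x, y, z), 0.4 to 0.9 kg, loose on the bench at the robot's left, bronze side down. Origin: centre of its underside; length along its y axis. Gripped across the 26 mm near its top, the fingers stay above the 15 mm fence and can let go there; or set it down beside the fence and push it up.
- wash_bottle: White wash bottle, 69 mm diameter, 250 mm high with its tube, standing loose at the back right. Origin: centre of its underside, z up. Not to be disturbed.
- guide_bush_a: Grey flanged bush, 40 x 40 x 35 mm, standing loose on the right. Origin: centre of its underside. Not to be disturbed.
- insert_a: Grey steel block with two bores, 40 x 62 x 22 mm, loose on the right. Origin: centre of its underside. Not to be disturbed.
Not all that is in view belongs to the job. What is shaped like the slide_bar but turquoise is not meant.

How it is judged (in metres and radians):
On the way:
1. the arm is locked in the 30 degree notch on the left, latch home (value of joint mitre_arm between 0.454 and 0.593 rad and value of joint latch below 0.003 m), for 0.2 s.
At the end, for the whole second after the job is handed in: Arm at 30 degrees left (within 4), latch home (under 3 mm out); bar flat on the table, bronze side down, let go, at rest, along the arm's right side: parallel within 2.5 degrees, within 3.5 mm of touching, its centre 55 to 82 mm from the pivot (end about 9 to 32 mm from the disc) (all of step 1 and y of slide_bar in the frame of mitre_pivot between -0.0235 and -0.018 m and x of slide_bar in the frame of mitre_pivot between -0.082 and -0.055 m and z of slide_bar in the frame of mitre_pivot between -0.004 and 0.004 m and angle between the y axis of slide_bar and the x axis of mitre_pivot, either way round below 0.045 rad and angle between slide_bar's own z axis and vertical below 0.06 rad and linear speed of slide_bar below 0.02 m/s).
It fails at once if the wash bottle is knocked over or shoved (angle between wash_bottle's own z axis and vertical above 0.3 rad or distance of wash_bottle from where it was at the start of the episode above 0.03 m).
It fails at once if the loose bush or steel block is shoved away (distance of any of guide_bush_a, insert_a from where it was at the start of the episode above 0.03 m).
It also fails if it takes over 51 s, if anything falls off the work surface, if the arm or the gripper's body presses on something with over 40 N, if the wrist force passes 120 N, or if a joint passes its speed limit or range.

## Working session

There is one attempt and no reset: what is moved stays moved. The work goes in short steps, Python scripts to look and compute and a shell command to move; the robot and the scene stay as the last step left them, time stands still between calls to the robot, and variables do not carry over. Pictures are saved under pics/ and viewed, and the job is handed in when it is done.

```bash
ls; mkdir -p pics; cat > h.py <<'E'
import numpy as np, cv2
from cell import env, viewer
def snap(n,tag):
    d=viewer.read_camera(n); cv2.imwrite(f"pics/{tag}.png",cv2.cvtColor(d["frame"],cv2.COLOR_RGB2BGR)); return d
def ray(d,u,v):
    V=np.array(d["view"]);R=V[:3,:3];c=-R.T@V[:3,3]
    r=R.T@np.array([(u-d["cx"])/d["fx"],(v-d["cy"])/d["fy"],1.0]);return c,r
def onz(d,u,v,z):
    c,r=ray(d,u,v);return c+r*(z-c[2])/r[2]
def proj(d,p):
    V=np.array(d["view"]);q=V[:3,:3]@np.array(p)+V[:3,3];return d["fx"]*q[0]/q[2]+d["cx"],d["fy"]*q[1]/q[2]+d["cy"]
E
python3 - <<'E'
from h import *
import pickle
D={n:snap(n,n+"0") for n in("top","side")}
pickle.dump(D,open("d0.pkl","wb"))
for n in D: print(n,ray(D[n],256,192),D[n]["fx"])
print({k:np.round(v,3) for k,v in env.get_obs().items()})
E
```

```text
pics
top (array([ 0.3534237 , -0.09389214,  1.2407249 ]), array([ 0.15252398,  0.0123687 , -0.98849784])) 377.3334939204044
side (array([ 0.15898996, -1.31410812,  0.72027987]), array([ 0.27763725,  0.85550299, -0.43709763])) 457.1092454227829
{'time_s': np.float64(0.1), 'qpos': array([64.463, 18.436, -4.015, 83.169,  1.295, 78.541, -3.26 ]), 'joint_velocities': array([-0.005, -0.057, -0.06 , -0.213,  0.046,  0.065, -0.04 ]), 'effort': array([-0.0000e+00, -4.9257e+01, -4.0600e-01, -3.1340e+01, -6.4000e-02,
        4.0000e-02,  0.0000e+00]), 'tool_pos': array([ 0.288, -0.582,  0.187]), 'tool_rot': array([ 1.79995e+02,  1.01000e-01, -6.36540e+01]), 'force': array([-0.611,  0.088, -0.032]), 'wrist_torque': array([ 0.029, -0.008,  0.037]), 'grip_width': np.float64(0.087)}
```

View pics/top0.png

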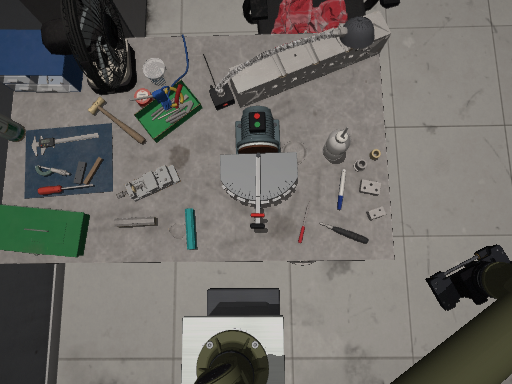

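View pics/side0.png

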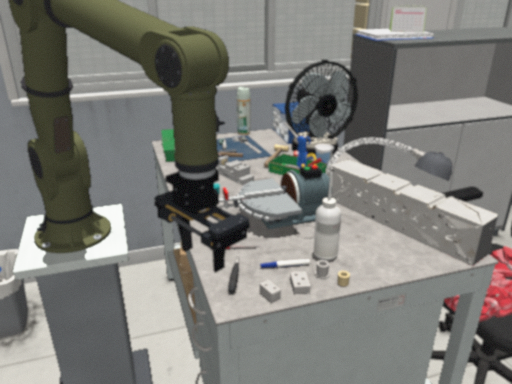

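```bash
python3 - <<'E'
import cv2,numpy as np
im=cv2.imread("pics/top0.png")
a=cv2.resize(im[140:250,205:315],None,fx=5,fy=5,interpolation=cv2.INTER_CUBIC)
cv2.imwrite("pics/z1.png",a)
a=cv2.resize(im[200:255,100:210],None,fx=6,fy=6,interpolation=cv2.INTER_CUBIC)
cv2.imwrite("pics/z2.png",a)
E
```

```text
(no output)
```

View pics/z1.png

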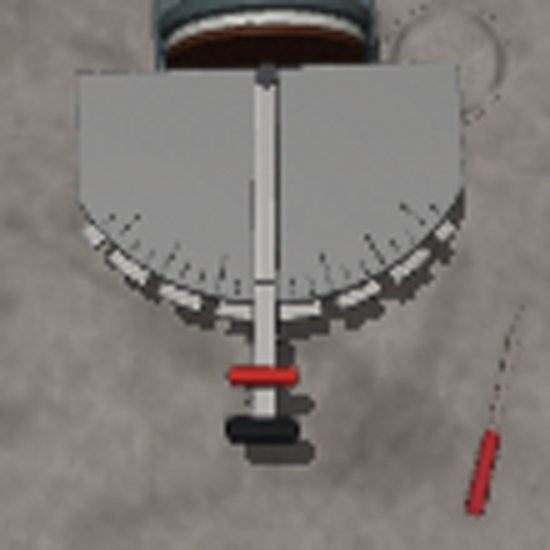

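View pics/z2.png

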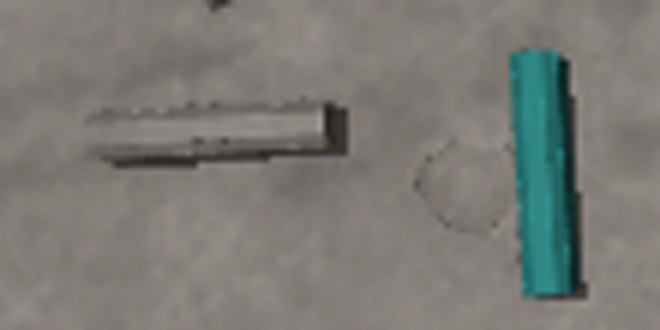

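```bash
python3 - <<'E'
from h import *
import pickle
D=pickle.load(open("d0.pkl","rb"));d=D["top"];f=d["frame"].astype(int)
def comp(m,box):
    u0,v0,u1,v1=box;mm=np.zeros(m.shape,np.uint8);mm[v0:v1,u0:u1]=m[v0:v1,u0:u1]
    n,l,s,c=cv2.connectedComponentsWithStats(mm);i=1+np.argmax(s[1:,4]);return (l==i)
def rep(name,m,z):
    v,u=np.nonzero(m);P=np.array([onz(d,a,b,z)[:2] for a,b in zip(u,v)],np.float32)
    (c,s,a)=cv2.minAreaRect(P);print(name,len(u),"cen",P.mean(0).round(4),"rect",np.round(c,4),np.round(s,4),round(a,2), "box px",u.min(),u.max(),v.min(),v.max())
R,G,B=f[...,0],f[...,1],f[...,2]
rep("red",comp((R>130)&(G<90),(240,205,275,222)),.118)
rep("palm",comp((f.max(2)<45),(245,218,270,232)),.118)
g=f.mean(2)
for z in (218,):
  print(g[212:230,108:162:6].astype(int))
for t in (130,140,150):
  rep("bar%d"%t,comp(g>t,(108,212,160,230)),.035)
# arm fence (bright)
print(g[170:200:6,250:268].astype(int))
print("pivot",onz(d,258.2,154.6,.095))
E
```

```text
red 31 cen [ 0.4595 -0.0821] rect [ 0.4603 -0.082 ] [0.0358 0.006 ] 89.31 box px 251 263 213 215
palm 73 cen [ 0.4258 -0.082 ] rect [ 0.4262 -0.0816] [0.0415 0.0148] 89.35 box px 250 264 223 228
[[121 121 116 114 112 124 126 126 124]
 [119 115 114 118 117 126 125 125 126]
 [115 114 110 122 118 129 122 124 127]
 [114 117 113 125 120 127 124 126 124]
 [115 123 117 125 119 125 123 100 119]
 [121 124 118 126  99 111 105 100 113]
 [124 126 108 126 100 105 107 102  53]
 [127 114 105 109 106 127 135 132  52]
 [126 109 125 132 133 134 136 136  52]
 [125 124 128 132 134 136 136 135  52]
 [123 124 128 132 131 136 139 114  53]
 [121 122 126 135  80 101 101  98  53]
 [121 112 100 103 100  98  95  84  52]
 [119 109  98  94  85  75  44  53  58]
 [120 107  69  39  50  62  63 109 110]
 [121 117  53  61  64 129 115 108 109]
 [119 116 113 118 122 128 115 104 111]
 [114 118 120 120 125 127 119 104 114]]
bar130 101 cen [0.4511 0.3021] rect [0.451  0.3018] [0.0104 0.0972] 2.49 box px 123 153 219 223
bar140 3 cen [0.4529 0.2533] rect [0.4529 0.2533] [0.0064 0.    ] 2.04 box px 153 153 219 221Traceback (most recent call last):
  File "<stdin>", line 17, in <module>
  File "<stdin>", line 6, in comp
    return _wrapfunc(a, 'argmax', axis=axis, out=out, **kwds)
    return bound(*args, **kwds)
ValueError: attempt to get argmax of an empty sequence
```

```bash
python3 - <<'E'
import cv2
im=cv2.imread("pics/side0.png")
cv2.imwrite("pics/z3.png",cv2.resize(im[120:260,140:350],None,fx=3.8,fy=3.8,interpolation=cv2.INTER_CUBIC))
E
```

```text
(no output)
```

View pics/z3.png

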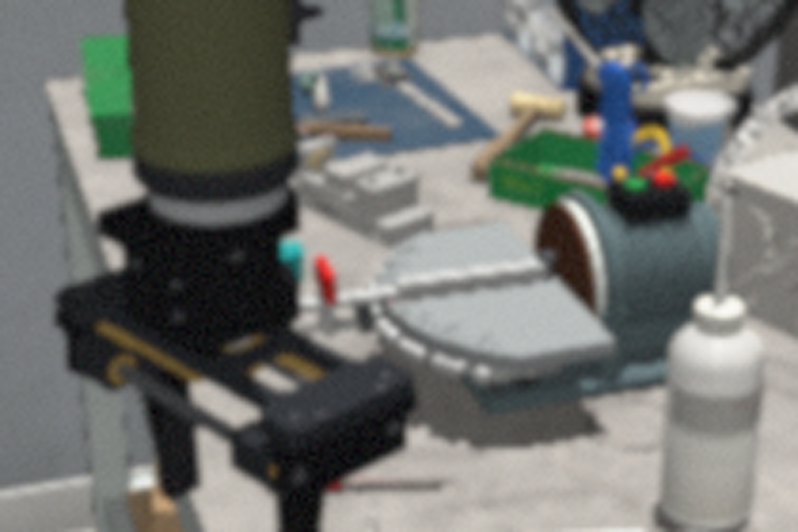

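```bash
python3 - <<'E'
from h import *
import pickle
D=pickle.load(open("d0.pkl","rb"));d=D["top"]
Z=lambda x,y,z:onz(d,205+(x+.5)/5-.5,140+(y+.5)/5-.5,z)[:3].round(4)
for n,x,y,z in [("tabL",77,72,.08),("tabR",458,65,.08),("fenceL_top",254,85,.095),("fenceR_top",275,85,.095),("fenceL_bot",254,280,.095),("fenceR_bot",274,280,.095),("fence end",264,281,.095),("pivot",266,73,.097),
 ("red top edge",264,366,.118),("red L",229,374,.118),("red R",299,374,.118),("palm top edge",263,416,.118),("palmL",225,428,.118),("palmR",300,428,.118),
 ("tick+30?",112,217,.08),("tick -30",402,205,.08),("t",174,247,.08),("t",365,237,.08),("t",222,260,.08),("t",322,256,.08)]: print(n,Z(x,y,z))
f=d["frame"].astype(int)
print(f[208:232,257]); 
for (u,v) in [(154.3,218.6),(154.3,223.2),(114,219.5),(114,225.5)]: print(onz(d,u,v,.035))
for u in (120,128,136,144,150): print(u,f[212:230,u].mean(1).astype(int))
print(f[221,148:164].mean(1), f[221,106:124].mean(1),f[222,106:124].mean(1))
E
```

```text
tabL [0.6561 0.0335 0.08  ]
tabR [ 0.6568 -0.2079  0.08  ]
fenceL_top [ 0.6421 -0.079   0.095 ]
fenceR_top [ 0.6418 -0.0921  0.095 ]
fenceL_bot [ 0.5191 -0.0776  0.095 ]
fenceR_bot [ 0.5189 -0.0898  0.095 ]
fence end [ 0.5184 -0.0837  0.095 ]
pivot [ 0.6491 -0.0866  0.097 ]
red top edge [ 0.4639 -0.0833  0.118 ]
red L [ 0.4594 -0.0624  0.118 ]
red R [ 0.4589 -0.1041  0.118 ]
palm top edge [ 0.4342 -0.0823  0.118 ]
palmL [ 0.4273 -0.0597  0.118 ]
palmR [ 0.4268 -0.1042  0.118 ]
tick+30? [0.5623 0.0111 0.08  ]
tick -30 [ 0.5673 -0.1703  0.08  ]
t [ 0.5427 -0.0277  0.08  ]
t [ 0.5474 -0.1468  0.08  ]
t [ 0.5341 -0.0576  0.08  ]
t [ 0.5357 -0.1199  0.08  ]
[[176 173 171]
 [176 172 171]
 [176 173 171]
 [176 173 171]
 [175 170 167]
 [139  58  55]
 [184  45  42]
 [185  48  45]
 [ 98  24  23]
 [ 85  75  73]
 [177 175 172]
 [177 174 171]
 [178 175 172]
 [178 175 172]
 [175 172 169]
 [ 92  91  90]
 [ 27  27  28]
 [ 30  31  32]
 [ 33  33  34]
 [ 19  19  20]
 [ 24  22  21]
 [ 61  58  56]
 [ 59  56  53]
 [ 60  57  55]]
[0.45737621 0.24924775 0.035     ]
[0.44261641 0.24873022 0.035     ]
[0.45600
[... 426 characters left out ...]
  84  53 109 108 104 104]
[137.33333333 138.         135.         135.33333333 136.
 145.66666667  43.33333333  43.66666667  52.33333333  57.66666667
 119.33333333 122.66666667 124.33333333 123.         119.66666667
 118.        ] [127.66666667 125.         125.66666667 125.         127.
 129.         128.66666667 127.33333333 124.66666667 127.33333333
 122.33333333 123.         124.66666667 127.         128.33333333
 128.         127.         129.        ] [124.66666667 121.33333333 123.         124.         125.66666667
 128.33333333 129.33333333 128.33333333 124.66666667 126.33333333
 124.         122.         125.33333333 128.33333333 128.66666667
 126.66666667 128.33333333 130.        ]
```

```bash
cat >> h.py <<'E'
from scipy.spatial.transform import Rotation as Ro
def to(p,yaw,roll=180,pitch=0):
    o=env.get_obs();R0=Ro.from_euler("xyz",o["tool_rot"],degrees=True)
    R0=Ro.from_euler("xyz",[180,0,o["tool_rot"][2]],degrees=True)
    s=R0.inv().apply(np.array(p)-o["tool_pos"])/.1
    t=(R0.inv()*Ro.from_euler("xyz",[roll,pitch,yaw],degrees=True)).as_rotvec()/(np.pi/2)
    print("t",round(float(o["time_s"]),2),"pos",o["tool_pos"].round(4),"yaw",round(o["tool_rot"][2],2),"F",o["force"].round(1),"w",round(o["grip_width"]*1e3,1),"shift",s.round(3),"turn",t.round(3))
E
python3 - <<'E'
from h import *
to([.441,-.0823,.15],-1.2)
E
```

```text
t 0.1 pos [ 0.2881 -0.582   0.1867] yaw -63.65 F [-0.6  0.1 -0. ] w 87.3 shift [-3.8   -3.587  0.367] turn [ 0.     0.    -0.694]
```

```bash
R='[[-0.12,-0.11,0,0,0,0],[-0.25,-0.24,0,0,0,0],[-0.38,-0.36,0,0,0,0],[-0.5,-0.48,0,0,0,0],[-0.63,-0.6,0,0,0,0],[-0.75,-0.71,0,0,0,0],[-0.88,-0.83,0,0,0,0],[-1,-0.94,0,0,0,0]]'; echo skip; 
python3 -m pendant '[[-0.12,-0.11,0,0,0,0],[-0.25,-0.24,0,0,0,0],[-0.38,-0.36,0,0,0,0],[-0.5,-0.48,0,0,0,0],[-0.63,-0.6,0,0,0,0],[-0.75,-0.71,0,0,0,0],[-0.88,-0.83,0,0,0,0],[-1,-0.94,0,0,0,0]]' 87 30
python3 -m pendant '[[-0.12,-0.11,0,0,0,0],[-0.25,-0.24,0,0,0,0],[-0.38,-0.36,0,0,0,0],[-0.5,-0.48,0,0,0,0],[-0.63,-0.6,0,0,0,0],[-0.75,-0.71,0,0,0,0],[-0.88,-0.83,0,0,0,0],[-1,-0.94,0,0,0,0]]'
python3 -m pendant '[[-0.12,-0.11,0,0,0,-0.05],[-0.25,-0.24,0,0,0,-0.1],[-0.38,-0.36,0,0,0,-0.16],[-0.5,-0.48,0,0,0,-0.22],[-0.63,-0.6,0,0,0,-0.28],[-0.75,-0.71,0,0,0,-0.33],[-0.88,-0.83,0,0,0,-0.37],[-1,-0.94,0,0,0,-0.4]]'
python3 - <<'E'
from h import *
to([.441,-.0823,.15],-1.2)
E
```

```text
skip
time_s: 1.1
tool_pos: [0.3287, -0.45, 0.1877]
tool_rot: [-180.0, -0.0, -63.6]
force: [0.4, 0.9, 0.3]
grip_width: 0.0869
time_s: 2.1
tool_pos: [0.3685, -0.3187, 0.1877]
tool_rot: [180.0, -0.0, -63.6]
force: [-1.0, -0.1, 0.5]
grip_width: 0.0869
time_s: 3.1
tool_pos: [0.4083, -0.1874, 0.1877]
tool_rot: [180.0, -0.0, -27.5]
force: [-0.3, -0.0, -0.4]
grip_width: 0.0872
t 3.1 pos [ 0.4083 -0.1874  0.1877] yaw -27.51 F [-0.3 -0.  -0.4] w 87.2 shift [-0.195 -1.083  0.377] turn [ 0.     0.    -0.292]
```

```bash

python3 -m pendant '[[-0.03,-0.15,0.02,0,0,-0.05],[-0.06,-0.3,0.05,0,0,-0.1],[-0.1,-0.45,0.07,0,0,-0.15],[-0.13,-0.6,0.1,0,0,-0.2],[-0.16,-0.75,0.12,0,0,-0.25],[-0.18,-0.9,0.14,0,0,-0.28],[-0.195,-1,0.15,0,0,-0.292],[-0.195,-1,0.15,0,0,-0.292]]'
python3 - <<'E'
from h import *
import pickle
D={n:snap(n,n+"1") for n in("top","side")}
pickle.dump(D,open("d1.pkl","wb"))
to([.441,-.0823,.092],-1.2)
a=cv2.cvtColor(D["top"]["frame"],cv2.COLOR_RGB2BGR)[130:250,200:320];cv2.imwrite("pics/z4.png",cv2.resize(a,None,fx=4,fy=4))
a=cv2.cvtColor(D["side"]["frame"],cv2.COLOR_RGB2BGR)[100:250,130:340];cv2.imwrite("pics/z5.png",cv2.resize(a,None,fx=3.5,fy=3.5,interpolation=cv2.INTER_CUBIC))
E
```

```text
time_s: 4.1
tool_pos: [0.4374, -0.0902, 0.1726]
tool_rot: [180.0, 0.0, -1.3]
force: [-0.5, -0.0, 0.4]
grip_width: 0.0872
t 4.2 pos [ 0.4371 -0.0913  0.1727] yaw -1.42 F [-0.4  0.   0.3] w 86.9 shift [ 0.037 -0.091  0.807] turn [ 0.     0.    -0.002]
```

View pics/z4.png

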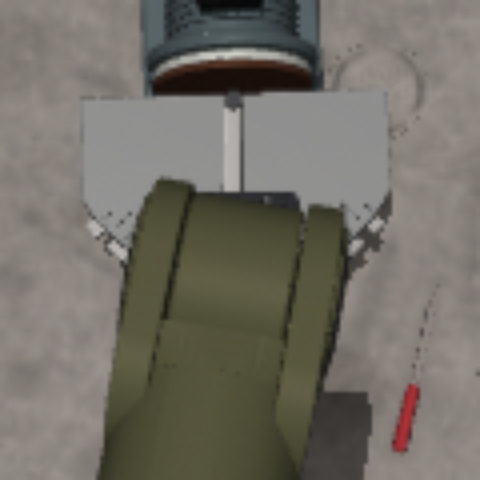

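View pics/z5.png

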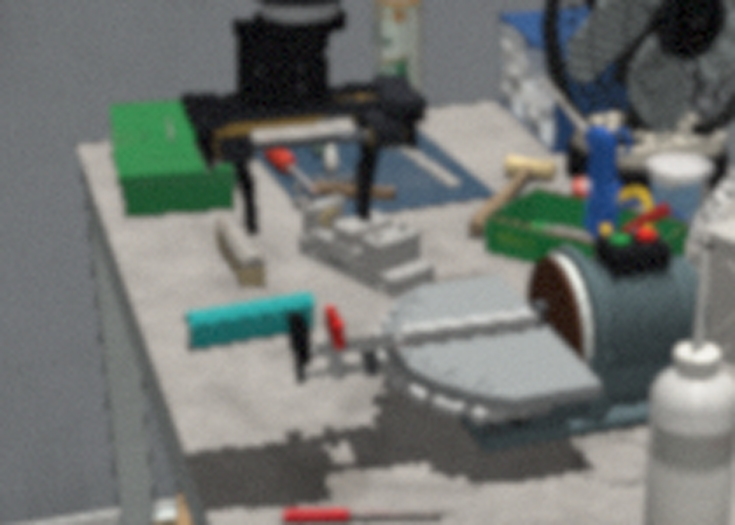

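```bash
python3 - <<'E'
from h import *
import pickle
d=pickle.load(open("d1.pkl","rb"))["side"]
P=np.array([.6485,-.0865,0]);u=np.array([-1,.0204,0])
s=lambda p:tuple(((np.array(proj(d,p))-[130,100])*3.5).round(0))
print("pivot",s(P+[0,0,.095]),"palm top R",s(P+u*.221+[0,-.022,.118]),"palm top L",s(P+u*.221+[0,.022,.118]),"latch R",s(P+u*.1895+[0,-.021,.118]),"latch home R",s(P+u*.181+[0,-.021,.118]), "L", s(P+u*.1895+[0,.021,.118]))
print("tip?",s(env.get_obs()["tool_pos"]))
E
```

```text
pivot (np.float64(536.0), np.float64(307.0)) palm top R (np.float64(303.0), np.float64(325.0)) palm top L (np.float64(292.0), np.float64(304.0)) latch R (np.float64(339.0), np.float64(320.0)) latch home R (np.float64(348.0), np.float64(318.0)) L (np.float64(327.0), np.float64(300.0))
tip? (np.float64(308.0), np.float64(259.0))
```

```bash

python3 -m pendant '[[0.03,-0.08,0.1,0,0,0],[0.037,-0.091,0.22,0,0,0],[0.037,-0.091,0.35,0,0,0],[0.037,-0.091,0.47,0,0,0],[0.037,-0.091,0.6,0,0,0],[0.037,-0.091,0.72,0,0,0],[0.037,-0.091,0.8,0,0,0],[0.037,-0.091,0.8,0,0,0]]'
python3 -m pendant '[[0,0,0,0,0,0],[0,0,0,0,0,0],[0,0,0,0,0,0],[0,0,0,0,0,0],[0,0,0,0,0,0],[0,0,0,0,0,0],[0,0,0,0,0,0],[0,0,0,0,0,0]]' 30 35
python3 - <<'E'
from h import *
to([.441,-.0823,.092],-1.2)
E
```

```text
time_s: 5.2
tool_pos: [0.4406, -0.0818, 0.092]
tool_rot: [-180.0, 0.1, -1.4]
force: [0.0, 0.7, 0.3]
grip_width: 0.0869
time_s: 6.2
tool_pos: [0.4411, -0.0819, 0.0926]
tool_rot: [180.0, 0.0, -1.4]
force: [-0.3, -0.4, -0.1]
grip_width: 0.0301
t 6.2 pos [ 0.4411 -0.0819  0.0926] yaw -1.37 F [-0.3 -0.4 -0.1] w 30.1 shift [-0.001  0.004  0.006] turn [-0.     0.    -0.002]
```

```bash

python3 - <<'E'
from h import *
d=snap("side","side2")
a=cv2.imread("pics/side2.png")[140:250,160:320];cv2.imwrite("pics/z6.png",cv2.resize(a,None,fx=5,fy=5,interpolation=cv2.INTER_CUBIC))
E
```

```text
(no output)
```

View pics/z6.png

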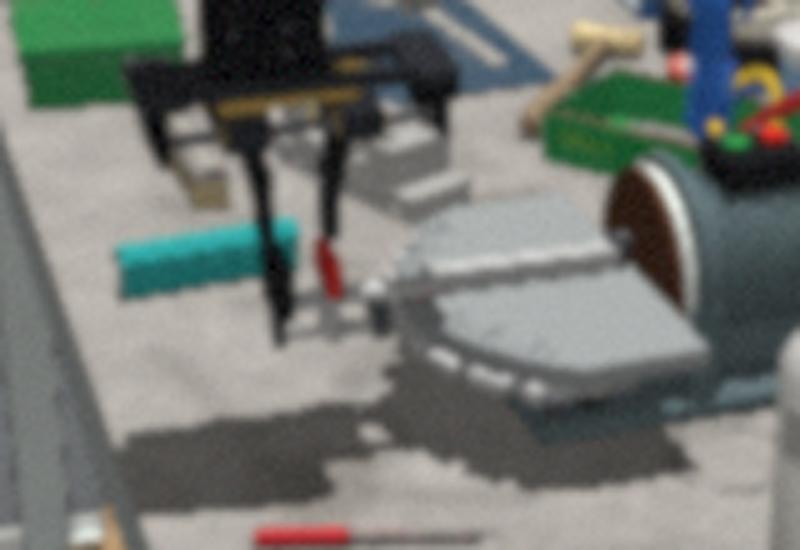

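```bash

python3 - <<'E'
from h import *
import pickle
d=pickle.load(open("d1.pkl","rb"))["side"]
s=lambda p:tuple(((np.array(proj(d,p))-[160,140])*5).round(0))
for x in (.4185,.426,.441,.456,.4635): print(x,s([x,-.082,.0926]),s([x,-.082,.118]))
print("palm bottom R", s([.4275,-.104,.08]),"top",s([.4275,-.104,.118]))
E
python3 - <<'E'
import cv2
a=cv2.imread("pics/side2.png")[165:215,195:245];cv2.imwrite("pics/z7.png",cv2.resize(a,None,fx=11,fy=11,interpolation=cv2.INTER_CUBIC))
E
```

```text
0.4185 (np.float64(262.0), np.float64(288.0)) (np.float64(260.0), np.float64(251.0))
0.426 (np.float64(274.0), np.float64(287.0)) (np.float64(272.0), np.float64(249.0))
0.441 (np.float64(298.0), np.float64(283.0)) (np.float64(296.0), np.float64(246.0))
0.456 (np.float64(322.0), np.float64(280.0)) (np.float64(320.0), np.float64(243.0))
0.4635 (np.float64(333.0), np.float64(278.0)) (np.float64(332.0), np.float64(241.0))
palm bottom R (np.float64(286.0), np.float64(320.0)) top (np.float64(283.0), np.float64(264.0))
```

View pics/z7.png

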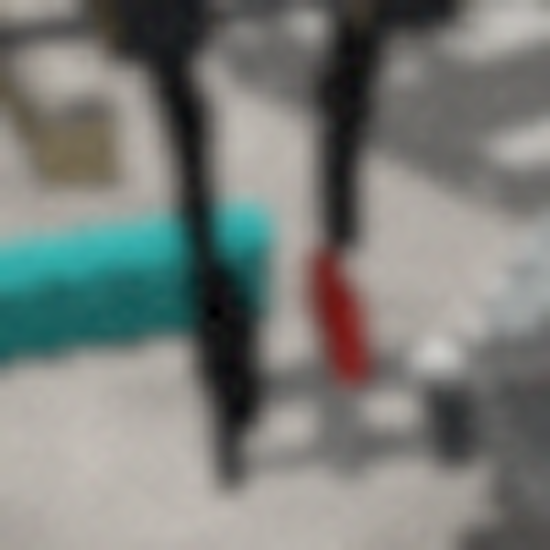

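```bash

python3 - <<'E'
from h import *
import pickle
d=pickle.load(open("d1.pkl","rb"))["side"]
s=lambda p:tuple(((np.array(proj(d,p))-[130,100])*3.5).round(0))
for x in (.4371-.0435-.01,.4371-.0435,.4371+.0435,.4371+.0435+.01):
  for z in (.1727,.19): print(x,z,s([x,-.0913,z]))
o=env.get_obs(); print({k:np.round(v,3) for k,v in o.items()})
a=cv2.imread("pics/side0.png")
b=cv2.imread("pics/side1.png")[165:215,195:245];c=cv2.imread("pics/side2.png")[165:215,195:245]
cv2.imwrite("pics/z8.png",cv2.resize(np.hstack([b,c]),None,fx=8,fy=8,interpolation=cv2.INTER_NEAREST))
E
```

```text
0.3836 0.1727 (np.float64(247.0), np.float64(267.0))
0.3836 0.19 (np.float64(245.0), np.float64(248.0))
0.3936 0.1727 (np.float64(258.0), np.float64(266.0))
0.3936 0.19 (np.float64(257.0), np.float64(247.0))
0.48059999999999997 0.1727 (np.float64(358.0), np.float64(253.0))
0.48059999999999997 0.19 (np.float64(357.0), np.float64(234.0))
0.4906 0.1727 (np.float64(369.0), np.float64(252.0))
0.4906 0.19 (np.float64(369.0), np.float64(233.0))
{'time_s': np.float64(6.25), 'qpos': array([ 36.539,  -1.04 , -28.898, 116.437,  -0.551,  64.475,   6.51 ]), 'joint_velocities': array([-0.113,  0.062, -0.069, -0.031, -0.001, -0.087, -0.006]), 'effort': array([  0.   , -24.706,   0.236, -28.787,  -0.052,   0.047,   0.   ]), 'tool_pos': array([ 0.441, -0.082,  0.093]), 'tool_rot': array([ 1.79995e+02,  1.00000e-03, -1.37200e+00]), 'force': array([ 0.095, -0.903,  0.321]), 'wrist_torque': array([ 0.016, -0.086,  0.023]), 'grip_width': np.float64(0.03)}
```

View pics/z8.png

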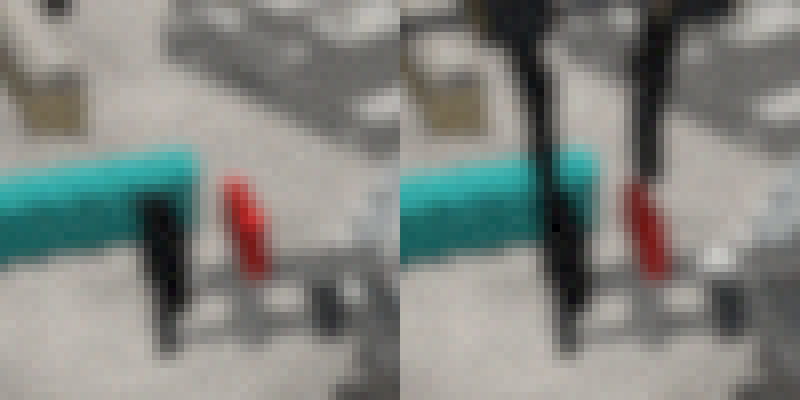

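```bash

python3 - <<'E'
from h import *
import pickle
d=pickle.load(open("d0.pkl","rb"))["side"]
x=np.array([.444,-.896,0]);t=np.array([.288,-.582,.187])
for s_ in (-.0435,-.0535,.0435,.0535):
  for z in (0,.033): print(s_,z,np.round(proj(d,t+x*s_+[0,0,z]),0))
cv2.imwrite("pics/z9.png",cv2.resize(cv2.imread("pics/side0.png")[180:290,140:260],None,fx=5,fy=5,interpolation=cv2.INTER_CUBIC))
d=snap("top","top2")
cv2.imwrite("pics/z10.png",cv2.resize(cv2.imread("pics/top2.png")[150:260,200:320],None,fx=5,fy=5,interpolation=cv2.INTER_CUBIC))
E
```

```text
-0.0435 0 [190. 263.]
-0.0435 0.033 [189. 250.]
-0.0535 0 [187. 261.]
-0.0535 0.033 [186. 248.]
0.0435 0 [218. 282.]
0.0435 0.033 [217. 268.]
0.0535 0 [221. 285.]
0.0535 0.033 [220. 270.]
```

View pics/z9.png

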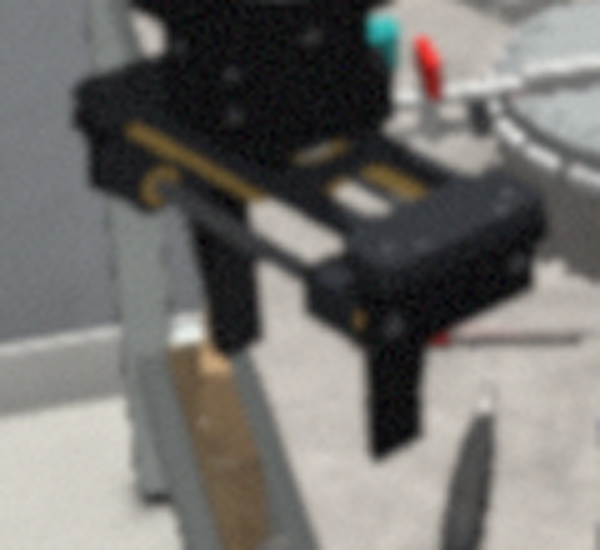

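View pics/z10.png

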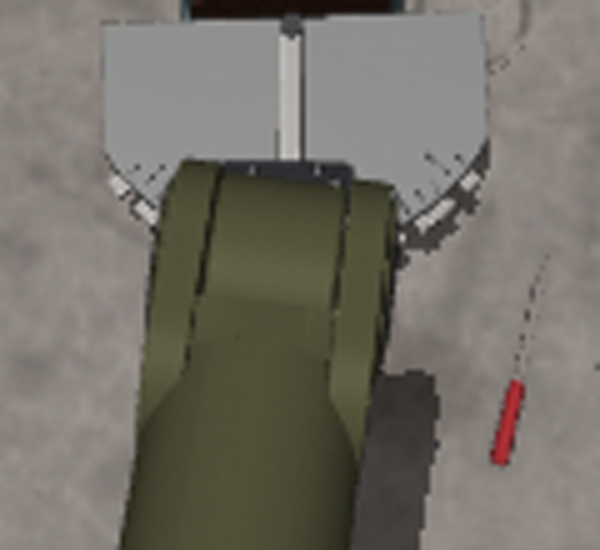

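```bash

python3 - <<'E'
from h import *
print(env.tcp_to_grasp)
import pickle
V=pickle.load(open("d1.pkl","rb"))["side"]
a=cv2.cvtColor(V["frame"],cv2.COLOR_RGB2BGR)[130:180,185:245]
cv2.imwrite("pics/z11.png",cv2.resize(a,None,fx=10,fy=10,interpolation=cv2.INTER_NEAREST))
s=lambda p:tuple(((np.array(proj(V,p))-[185,130])*10+5).round(0))
for z in (.1727,.2027,.2057):
  for yy in (-.0095,.0095): print(z,yy,[s([.4371+x,-.0913+yy,z]) for x in (-.0535,-.0435,.0435,.0535)])
E
```

```text
0.0187
0.1727 -0.0095 [(np.float64(166.0), np.float64(481.0)), (np.float64(200.0), np.float64(477.0)), (np.float64(485.0), np.float64(440.0)), (np.float64(518.0), np.float64(436.0))]
0.1727 0.0095 [(np.float64(153.0), np.float64(456.0)), (np.float64(186.0), np.float64(452.0)), (np.float64(469.0), np.float64(416.0)), (np.float64(501.0), np.float64(412.0))]
0.2027 -0.0095 [(np.float64(161.0), np.float64(387.0)), (np.float64(195.0), np.float64(382.0)), (np.float64(483.0), np.float64(347.0)), (np.float64(516.0), np.float64(343.0))]
0.2027 0.0095 [(np.float64(147.0), np.float64(363.0)), (np.float64(181.0), np.float64(358.0)), (np.float64(466.0), np.float64(324.0)), (np.float64(499.0), np.float64(320.0))]
0.2057 -0.0095 [(np.float64(160.0), np.float64(377.0)), (np.float64(194.0), np.float64(373.0)), (np.float64(483.0), np.float64(338.0)), (np.float64(516.0), np.float64(334.0))]
0.2057 0.0095 [(np.float64(147.0), np.float64(353.0)), (np.float64(180.0), np.float64(349.0)), (np.float64(466.0), np.float64(315.0)), (np.float64(498.0), np.float64(311.0))]
```

View pics/z11.png

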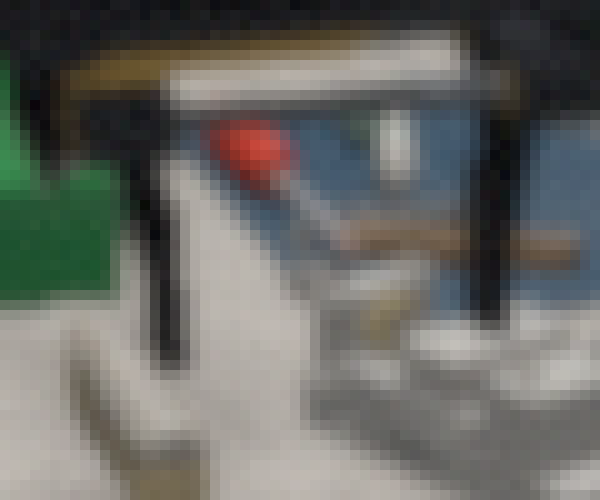

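```bash

python3 -m pendant '[[0,0,0,0,0,0],[0,0,0,0,0,0],[0,0,0,0,0,0],[0,0,0.03,0,0,0],[0,0,0.1,0,0,0],[0,0,0.18,0,0,0],[0,0,0.26,0,0,0],[0,0,0.295,0,0,0]]' 87
python3 -m pendant '[[0,0,0,0,0,0],[0,0,0,0,0,0],[0,0,0,0,0,0],[0,0,0,0,0,0],[0,0,0,0,0,0],[0,0,0,0,0,0],[0,0,0,0,0,0],[0,0,0,0,0,0]]' 30 35
python3 - <<'E'
from h import *
to([.441,-.0823,.063],-1.2)
snap("side","side3")
a=cv2.imread("pics/side3.png")[140:250,160:320];cv2.imwrite("pics/z6.png",cv2.resize(a,None,fx=5,fy=5,interpolation=cv2.INTER_CUBIC))
E
```

```text
time_s: 7.3
tool_pos: [0.4405, -0.0818, 0.0622]
tool_rot: [-180.0, 0.1, -1.4]
force: [-0.2, 0.4, 0.6]
grip_width: 0.0867
time_s: 8.3
tool_pos: [0.4407, -0.0819, 0.0633]
tool_rot: [180.0, 0.1, -1.4]
force: [-2.3, 1.1, 4.1]
grip_width: 0.0401
t 8.3 pos [ 0.4407 -0.0819  0.0633] yaw -1.37 F [-2.3  1.1  4.1] w 40.1 shift [0.003 0.004 0.003] turn [ 0.     0.    -0.002]
```

View pics/z6.png

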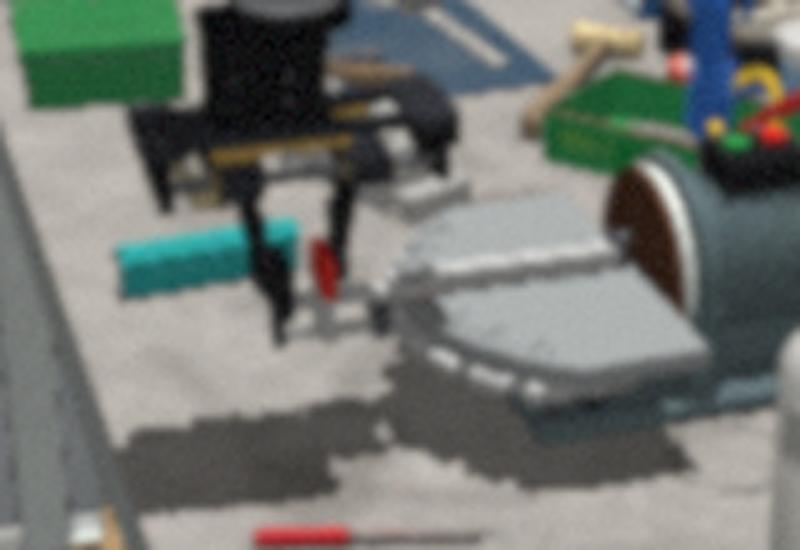

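```bash

python3 -m pendant '[[0.002,-0.09,0,0,0,0.028],[0.008,-0.181,0,0,0,0.056],[0.018,-0.271,0,0,0,0.083],[0.032,-0.361,0,0,0,0.111],[0.049,-0.45,0,0,0,0.139],[0.071,-0.538,0,0,0,0.167],[0.096,-0.625,0,0,0,0.194],[0.125,-0.71,0,0,0,0.222]]'
python3 - <<'E'
from h import *
to([.441,-.0823,.063],-1.2)
snap("top","top4");snap("side","side4")
a=cv2.imread("pics/side4.png")[140:250,160:320];b=cv2.imread("pics/top4.png")[140:250,190:310];cv2.imwrite("pics/z6.png",cv2.resize(np.hstack([a,b]),None,fx=2.8,fy=2.8,interpolation=cv2.INTER_CUBIC))
E
```

```text
time_s: 9.35
tool_pos: [0.4554, -0.011, 0.0633]
tool_rot: [-180.0, -0.0, -21.4]
force: [-1.7, -0.9, 3.5]
grip_width: 0.0403
t 9.35 pos [ 0.4554 -0.011   0.0633] yaw -21.45 F [-1.7 -0.9  3.5] w 40.3 shift [0.127 0.717 0.003] turn [ 0.     0.    -0.225]
```

View pics/z6.png

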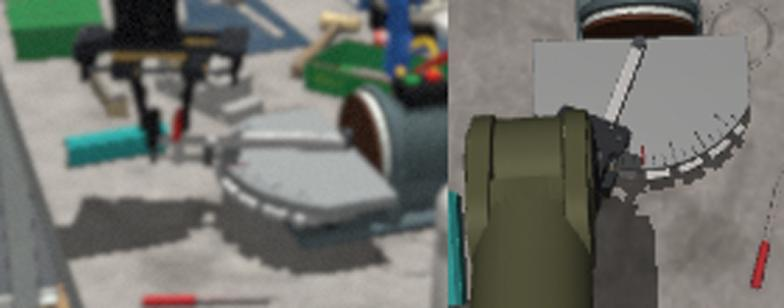

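```bash

python3 - <<'E'
from h import *
import pickle
d=pickle.load(open("d1.pkl","rb"))["top"]
im=cv2.cvtColor(cv2.imread("pics/top4.png"),cv2.COLOR_BGR2RGB).astype(int)
w=np.clip(im[...,0]-im[...,1]-15,0,None)[185:205,250:270].astype(float)
v,u=np.nonzero(w>0);ww=w[v,u];print(list(zip(u+250,v+185,ww)))
p=onz(d,(u*ww).sum()/ww.sum()+250,(v*ww).sum()/ww.sum()+185,.08);print(p)
q=p-np.array([.6485,-.0865,.08]);print(np.hypot(q[0],q[1]),"theta",-np.degrees(np.arctan2(q[1],-q[0])))
E
```

```text
[(np.int64(259), np.int64(192), np.float64(38.0)), (np.int64(259), np.int64(193), np.float64(63.0)), (np.int64(259), np.int64(194), np.float64(60.0)), (np.int64(259), np.int64(195), np.float64(39.0)), (np.int64(260), np.int64(195), np.float64(13.0)), (np.int64(259), np.int64(196), np.float64(38.0)), (np.int64(260), np.int64(196), np.float64(12.0)), (np.int64(259), np.int64(197), np.float64(12.0)), (np.int64(260), np.int64(197), np.float64(13.0)), (np.int64(259), np.int64(198), np.float64(11.0)), (np.int64(260), np.int64(198), np.float64(11.0)), (np.int64(259), np.int64(199), np.float64(12.0))]
[ 0.52379902 -0.08906279  0.08      ]
0.12472730828144511 theta 1.1773472334178021
```

```bash

python3 -m pendant '[[0,0,0,0,0,0],[0,0,0,0,0,0],[0,-0.025,0,0,0,0.008],[0.001,-0.051,0,0,0,0.016],[0.001,-0.076,0,0,0,0.023],[0.002,-0.101,0,0,0,0.031],[0.004,-0.127,0,0,0,0.039],[0.006,-0.152,0,0,0,0.047]]' 30 3
python3 - <<'E'
from h import *
to([.441,-.0823,.063],-1.2)
snap("side","side5")
a=cv2.imread("pics/side5.png")[140:250,160:320];cv2.imwrite("pics/z6.png",cv2.resize(a,None,fx=5,fy=5,interpolation=cv2.INTER_CUBIC))
E
```

```text
time_s: 10.45
tool_pos: [0.4625, 0.0009, 0.0634]
tool_rot: [180.0, -0.2, -25.6]
force: [3.6, -3.2, -1.0]
grip_width: 0.0434
t 10.45 pos [0.4625 0.0009 0.0634] yaw -25.65 F [ 3.6 -3.2 -1. ] w 43.4 shift [0.167 0.843 0.004] turn [ 0.     0.    -0.272]
```

View pics/z6.png

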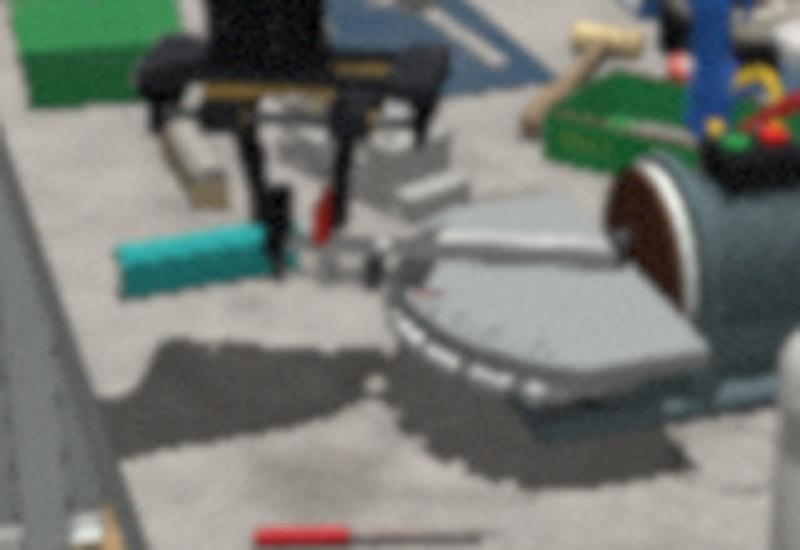

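```bash

python3 -m pendant '[[0,-0.022,0,0,0,0.007],[0,-0.043,0,0,0,0.013],[0.001,-0.065,0,0,0,0.02],[0.002,-0.087,0,0,0,0.027],[0.003,-0.109,0,0,0,0.033],[0.004,-0.13,0,0,0,0.04],[0.006,-0.152,0,0,0,0.047],[0.007,-0.174,0,0,0,0.053]]'
python3 - <<'E'
from h import *
to([.441,-.0823,.063],-1.2)
E
```

```text
time_s: 11.5
tool_pos: [0.4709, 0.0162, 0.0634]
tool_rot: [180.0, -0.2, -30.4]
force: [3.1, -1.3, 0.3]
grip_width: 0.0602
t 11.5 pos [0.4709 0.0162 0.0634] yaw -30.42 F [ 3.1 -1.3  0.3] w 60.2 shift [0.241 1.001 0.004] turn [-0.     0.    -0.325]
```

```bash

python3 -m pendant '[[0,0,0,0,0,0],[0,0,0,0,0,0],[0,0,0,0,0,0],[0,0,0,0,0,0],[0,0,0,0,0,0],[0,0,0,0,0,0],[0,0,0,0,0,0],[0,0,0,0,0,0]]'
python3 - <<'E'
from h import *
to([.441,-.0823,.063],-1.2)
snap("side","side6");snap("top","top6")
a=cv2.imread("pics/side6.png")[140:250,160:320];b=cv2.imread("pics/top6.png")[140:250,190:310];cv2.imwrite("pics/z6.png",cv2.resize(np.hstack([a,b]),None,fx=2.8,fy=2.8,interpolation=cv2.INTER_CUBIC))
E
```

```text
time_s: 12.5
tool_pos: [0.471, 0.0165, 0.0634]
tool_rot: [-180.0, -0.2, -30.4]
force: [5.2, -2.5, -1.7]
grip_width: 0.056
t 12.5 pos [0.471  0.0165 0.0634] yaw -30.39 F [ 5.2 -2.5 -1.7] w 56.0 shift [0.241 1.005 0.004] turn [ 0.     0.    -0.324]
```

View pics/z6.png

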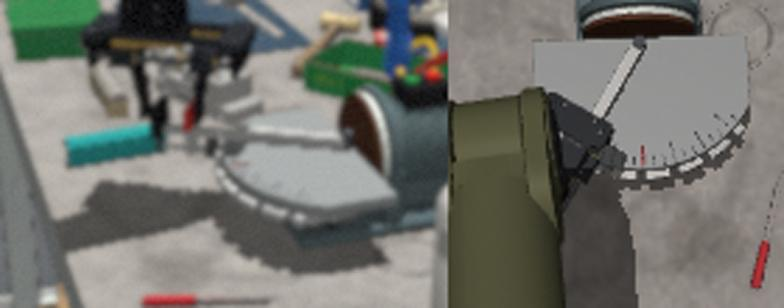

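```bash

python3 -m pendant '[[0,0,0,0,0,0],[0,0,0,0,0,0],[0,0,0,0,0,0],[0,0,-0.15,0,0,0],[0,0,-0.4,0,0,0],[0,0,-0.7,0,0,0],[0.1,-0.25,-0.9,0,0,0],[0.25,-0.6,-0.9,0,0,0]]' 87 30
python3 -m pendant '[[0,-0.1,0,0,0,-0.05],[-0.05,-0.22,0,0,0,-0.1],[-0.09,-0.35,0,0,0,-0.15],[-0.14,-0.48,0,0,0,-0.2],[-0.19,-0.61,0,0,0,-0.25],[-0.24,-0.74,0,0,0,-0.3],[-0.3,-0.87,0,0,0,-0.34],[-0.35,-1,0,0,0,-0.37]]'
python3 - <<'E'
from h import *
import pickle
to([.447,.315,.063],2)
D={n:snap(n,n+"7") for n in("top","side")}
pickle.dump(D,open("d7.pkl","wb"))
a=cv2.imread("pics/side7.png")[140:250,160:320];b=cv2.imread("pics/top7.png")[140:250,190:310];cv2.imwrite("pics/z6.png",cv2.resize(np.hstack([a,b]),None,fx=2.8,fy=2.8,interpolation=cv2.INTER_CUBIC))
E
```

```text
time_s: 13.6
tool_pos: [0.5234, 0.0569, 0.1565]
tool_rot: [-179.9, -0.3, -30.5]
force: [0.2, 0.1, -0.4]
grip_width: 0.0867
time_s: 14.6
tool_pos: [0.5418, 0.162, 0.1536]
tool_rot: [180.0, -0.0, 3.1]
force: [-0.2, 0.6, 0.3]
grip_width: 0.0867
t 14.6 pos [0.5418 0.162  0.1536] yaw 3.08 F [-0.2  0.6  0.3] w 86.7 shift [-0.865 -1.579  0.906] turn [ 0.    -0.     0.012]
```

View pics/z6.png

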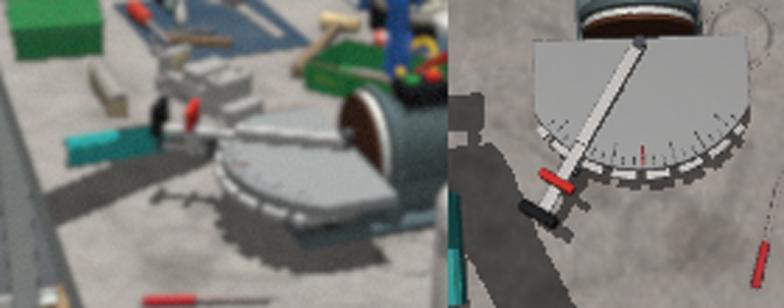

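```bash
python3 - <<'E'
from h import *
import pickle
D=pickle.load(open("d7.pkl","rb"));d=D["top"];f=d["frame"].astype(int)
R,G,B=f[...,0],f[...,1],f[...,2]
P=np.array([.6485,-.0865])
def cc(m,box):
    u0,v0,u1,v1=box;v,u=np.nonzero(m[v0:v1,u0:u1]);return u.mean()+u0,v.mean()+v0,len(u)
for n,m,box in (("red",(R>110)&(G<90),(215,195,240,212)),("palm",f.max(2)<50,(214,205,231,225))):
    u,v,k=cc(m,box);p=onz(d,u,v,.118)[:2];q=p-P;print(n,k,p.round(4),"r",np.hypot(*q).round(4),"ang",np.degrees(np.arctan2(q[1],-q[0]))+1.18)
# fence line: bright pixels
for v in (165,175,185):
    print(v,f[v,225:262].mean(1).astype(int))
a=cv2.cvtColor(D["side"]["frame"],cv2.COLOR_RGB2BGR)[155:195,185:235];cv2.imwrite("pics/z12.png",cv2.resize(a,None,fx=12,fy=12,interpolation=cv2.INTER_CUBIC))
a=cv2.imread("pics/top7.png")[205:235,105:165];cv2.imwrite("pics/z13.png",cv2.resize(a,None,fx=12,fy=12,interpolation=cv2.INTER_CUBIC))
E
```

```text
red 43 [0.4918 0.004 ] r 0.1809 ang 31.188081202668815
palm 72 [0.4551 0.0225] r 0.222 ang 30.577675370643078
165 [155 156 155 155 155 155 155 155 154 155 155 155 154 155 154 155 155 155
 155 154 155 155 155 154 121 190 188 187 185 185  67 154 154 154 155 154
 154]
175 [157 156 157 157 156 157 157 156 156 157 157 156 157 156 156 157 156 156
 157 179 189 191 188 185  54  82 156 156 156 155 156 156 156 155 156 156
 156]
185 [155 157 158 158 155  75 158 158 157 158 158 157 157 171 193 194 191 196
  64  82 157 157 157 156 157 156 157 157 157 157 157 156 157 157 156 156
 156]
```

View pics/z12.png

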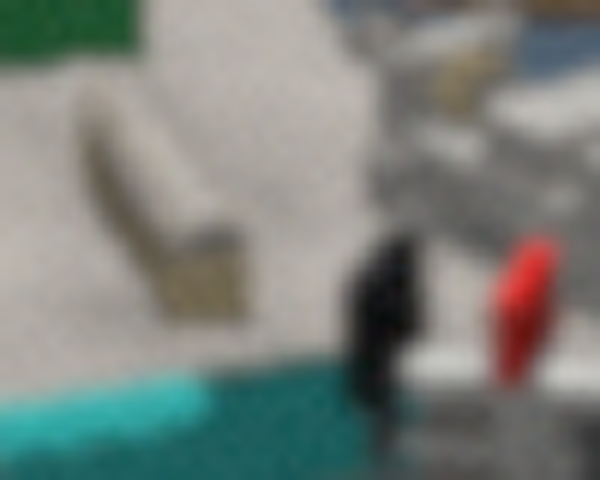

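View pics/z13.png

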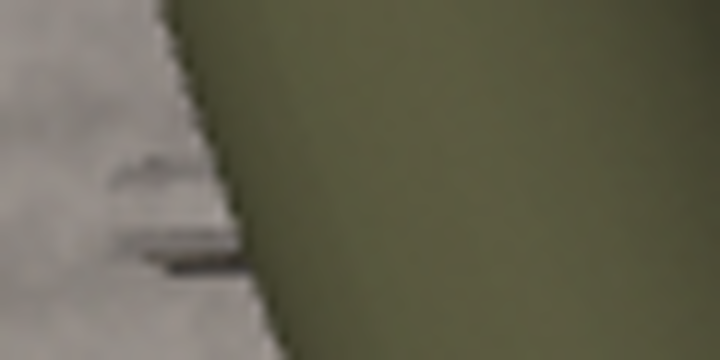

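```bash
python3 - <<'E'
from h import *
import pickle
d=pickle.load(open("d0.pkl","rb"))["top"]
a=onz(d,150,219.8,.035);b=onz(d,120,221.6,.035);print(a,b,"axis angle from +y:",np.degrees(np.arctan2(-(b-a)[0],(b-a)[1])))
r=onz(d,153.6,219.6,.035);l=onz(d,113.3,222,.035);print(r,l,(r+l)/2)
s=pickle.load(open("d7.pkl","rb"))["side"]
for q in (r,l): print(proj(s,q),(np.array(proj(s,q))-[185,155])*12)
E
```

```text
[0.45368191 0.26303519 0.035     ] [0.44902391 0.36010742 0.035     ] axis angle from +y: 2.7472234668121884
[0.45418867 0.25140118 0.035     ] [0.44798844 0.38182077 0.035     ] [0.45108856 0.31661097 0.035     ]
(np.float64(202.2238817436638), np.float64(172.2584361164494)) [206.68658092 207.1012334 ]
(np.float64(193.92346731521664), np.float64(160.11314457614915)) [107.08160778  61.35773491]
```

```bash
python3 - <<'E'
from h import *
import pickle
s=pickle.load(open("d7.pkl","rb"))["side"]
for y in (.2514,.382):
 for z in (0,.035):
  for dx in (-.013,.013): print(y,z,dx,((np.array(proj(s,[.4542+dx-(y-.2514)*.048,y,z]))-[185,155])*12+6).round(0))
E
python3 - <<'E'
import cv2
a=cv2.imread("pics/side7.png")[155:190,187:212];cv2.imwrite("pics/z14.png",cv2.resize(a,None,fx=16,fy=16,interpolation=cv2.INTER_NEAREST))
E
```

```text
0.2514 0 -0.013 [178. 320.]
0.2514 0 0.013 [259. 309.]
0.2514 0.035 -0.013 [172. 218.]
0.2514 0.035 0.013 [253. 208.]
0.382 0 -0.013 [ 81. 169.]
0.382 0 0.013 [157. 159.]
0.382 0.035 -0.013 [74. 72.]
0.382 0.035 0.013 [151.  63.]
```

View pics/z14.png

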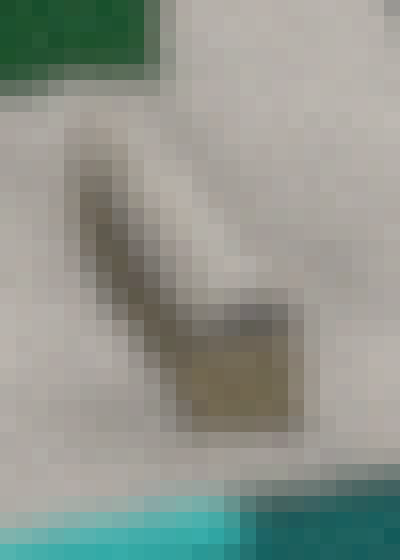

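```bash
python3 - <<'E'
import cv2,numpy as np
a=cv2.imread("pics/top0.png")[155:235,105:190];b=cv2.imread("pics/side7.png")[140:205,180:260]
cv2.imwrite("pics/z15.png",cv2.resize(a,None,fx=7,fy=7,interpolation=cv2.INTER_CUBIC))
cv2.imwrite("pics/z16.png",cv2.resize(b,None,fx=9,fy=9,interpolation=cv2.INTER_CUBIC))
E
```

```text
(no output)
```

View pics/z15.png

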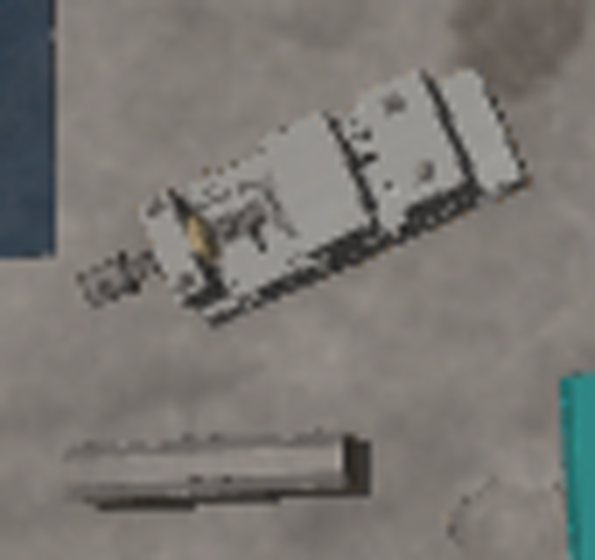

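View pics/z16.png

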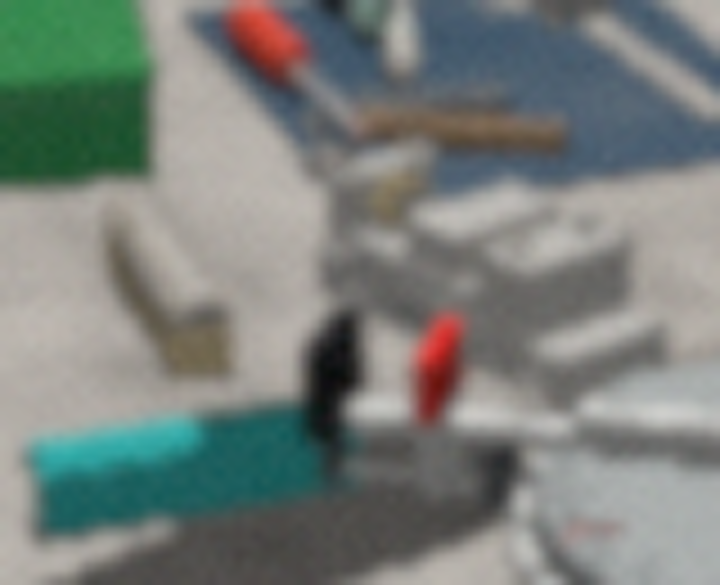

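```bash

python3 -m pendant '[[-0.06,-0.12,0,0,0,0],[-0.14,-0.25,0,0,0,0],[-0.21,-0.38,0,0,0,0],[-0.28,-0.5,0,0,0,0],[-0.35,-0.63,0,0,0,0],[-0.42,-0.76,0,0,0,0],[-0.49,-0.9,0.05,0,0,0],[-0.56,-1,0.1,0,0,0]]' 60 30
python3 -m pendant '[[-0.04,-0.08,0.06,0,0,0],[-0.1,-0.2,0.14,0,0,0],[-0.17,-0.34,0.24,0,0,0],[-0.24,-0.47,0.34,0,0,0],[-0.29,-0.58,0.46,0,0,0],[-0.29,-0.58,0.6,0,0,0],[-0.29,-0.58,0.75,0,0,0],[-0.29,-0.58,0.9,0,0,0]]'
python3 - <<'E'
from h import *
to([.449,.315,-.014],2.75)
d=snap("side","side8")
t=env.get_obs()["tool_pos"]
a=cv2.imread("pics/side8.png")[130:190,170:240];cv2.imwrite("pics/z17.png",cv2.resize(a,None,fx=10,fy=10,interpolation=cv2.INTER_CUBIC))
E
```

```text
time_s: 15.7
tool_pos: [0.4799, 0.2593, 0.1427]
tool_rot: [-180.0, 0.0, 3.0]
force: [0.1, 0.2, -1.1]
grip_width: 0.0603
time_s: 16.7
tool_pos: [0.4491, 0.3138, 0.0518]
tool_rot: [180.0, 0.0, 2.9]
force: [1.0, -1.0, -0.7]
grip_width: 0.0603
t 16.7 pos [0.4491 0.3138 0.0518] yaw 2.88 F [ 1.  -1.  -0.7] w 60.3 shift [-0.    -0.012  0.658] turn [-0.    -0.     0.001]
```

View pics/z17.png

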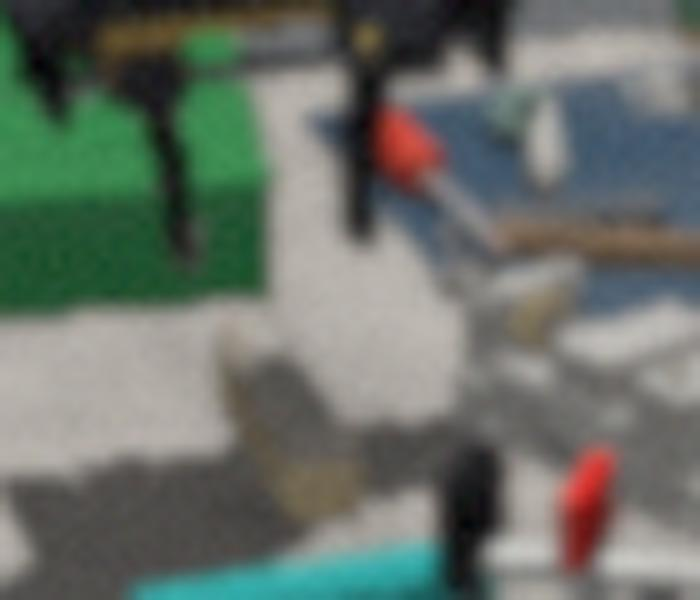

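```bash
python3 - <<'E'
from h import *
import pickle
V=pickle.load(open("d7.pkl","rb"))["side"]
s=lambda p:tuple(((np.array(proj(V,p))-[170,130])*10+5).round(0))
for z in (.0518,.0818,.0848,.0878):
  print(z,[(s([.4491+x,.3138-.0095,z]),s([.4491+x,.3138+.0095,z])) for x in (-.04,-.03,.03,.04)])
E
```

```text
0.0518 [((np.float64(180.0), np.float64(349.0)), (np.float64(171.0), np.float64(331.0))), ((np.float64(206.0), np.float64(346.0)), (np.float64(197.0), np.float64(328.0))), ((np.float64(360.0), np.float64(328.0)), (np.float64(349.0), np.float64(310.0))), ((np.float64(385.0), np.float64(325.0)), (np.float64(375.0), np.float64(307.0)))]
0.0818 [((np.float64(175.0), np.float64(276.0)), (np.float64(166.0), np.float64(259.0))), ((np.float64(201.0), np.float64(273.0)), (np.float64(192.0), np.float64(256.0))), ((np.float64(356.0), np.float64(255.0)), (np.float64(346.0), np.float64(238.0))), ((np.float64(382.0), np.float64(252.0)), (np.float64(371.0), np.float64(235.0)))]
0.0848 [((np.float64(174.0), np.float64(269.0)), (np.float64(165.0), np.float64(251.0))), ((np.float64(200.0), np.float64(266.0)), (np.float64(191.0), np.float64(248.0))), ((np.float64(356.0), np.float64(248.0)), (np.float64(345.0), np.float64(231.0))), ((np.float64(381.0), np.float64(245.0)), (np.float64(371.0), np.float64(228.0)))]
0.0878 [((np.float64(174.0), np.float64(261.0)), (np.float64(165.0), np.float64(244.0))), ((np.float64(200.0), np.float64(258.0)), (np.float64(191.0), np.float64(241.0))), ((np.float64(355.0), np.float64(241.0)), (np.float64(345.0), np.float64(224.0))), ((np.float64(381.0), np.float64(238.0)), (np.float64(370.0), np.float64(221.0)))]
```

```bash

python3 -m pendant '[[0,-0.01,0.1,0,0,0],[0,-0.01,0.22,0,0,0],[0,-0.01,0.35,0,0,0],[0,-0.01,0.47,0,0,0],[0,-0.01,0.57,0,0,0],[0,-0.01,0.64,0,0,0],[0,-0.01,0.665,0,0,0],[0,-0.01,0.665,0,0,0]]'
python3 -m pendant '[[0,0,0,0,0,0],[0,0,0,0,0,0],[0,0,0,0,0,0],[0,0,0,0,0,0],[0,0,0,0,0,0],[0,0,0,0,0,0],[0,0,0,0,0,0],[0,0,0,0,0,0]]' 10 40
python3 - <<'E'
from h import *
to([.449,.315,-.014],2.75)
d=snap("side","side9")
a=cv2.imread("pics/side9.png")[130:190,170:240];cv2.imwrite("pics/z17.png",cv2.resize(a,None,fx=10,fy=10,interpolation=cv2.INTER_CUBIC))
E
```

```text
time_s: 17.75
tool_pos: [0.4487, 0.3158, -0.0133]
tool_rot: [-180.0, -0.0, 2.9]
force: [-0.7, -0.1, -0.5]
grip_width: 0.0599
time_s: 18.75
tool_pos: [0.4495, 0.3158, -0.013]
tool_rot: [-180.0, -0.1, 2.9]
force: [4.6, -0.3, 0.4]
grip_width: 0.025
t 18.75 pos [ 0.4495  0.3158 -0.013 ] yaw 2.93 F [ 4.6 -0.3  0.4] w 25.0 shift [-0.005  0.008  0.01 ] turn [-0.    -0.     0.002]
```

View pics/z17.png

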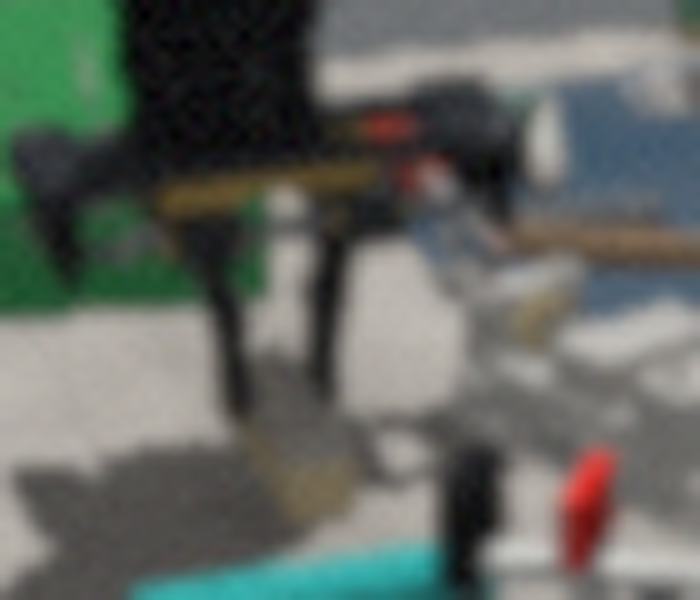

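```bash

python3 -m pendant '[[0,0,-0.1,0,0,0],[0,0,-0.24,0,0,0],[0,0,-0.4,0,0,0],[0,0.05,-0.55,0,0,0],[0,0.15,-0.7,0,0,-0.05],[0,0.28,-0.84,0,0,-0.14],[0,0.42,-0.95,0,0,-0.23],[0,0.58,-1,0,0,-0.33]]'
python3 - <<'E'
from h import *
to([.5741,-.0786,.125],60.3)
E
```

```text
time_s: 19.8
tool_pos: [0.4519, 0.2574, 0.0881]
tool_rot: [179.9, -0.1, 33.0]
force: [0.2, 0.5, -5.0]
grip_width: 0.0251
t 19.8 pos [0.4519 0.2574 0.0881] yaw 32.96 F [ 0.2  0.5 -5. ] w 25.1 shift [-0.802  3.484 -0.369] turn [ 0.     0.    -0.304]
```

```bash

python3 -m pendant '[[-0.02,0.12,-0.1,0,0,0],[-0.05,0.24,-0.2,0,0,0],[-0.08,0.37,-0.3,0,0,0],[-0.11,0.5,-0.37,0,0,0],[-0.14,0.63,-0.37,0,0,0],[-0.17,0.76,-0.37,0,0,0],[-0.2,0.89,-0.37,0,0,0],[-0.23,1,-0.37,0,0,0]]'
python3 -m pendant '[[-0.02,0.12,0,0,0,0],[-0.05,0.24,0,0,0,0],[-0.08,0.37,0,0,0,0],[-0.11,0.5,0,0,0,0],[-0.14,0.63,0,0,0,0],[-0.17,0.76,0,0,0,0],[-0.2,0.89,0,0,0,0],[-0.23,1,0,0,0,0]]'
python3 - <<'E'
from h import *
to([.5741,-.0786,.125],60.3)
snap("top","top10")
E
```

```text
time_s: 20.8
tool_pos: [0.4863, 0.1602, 0.1233]
tool_rot: [-180.0, 0.0, 32.6]
force: [-0.3, -0.1, -5.9]
grip_width: 0.0255
time_s: 21.8
tool_pos: [0.5211, 0.0635, 0.1236]
tool_rot: [180.0, 0.0, 32.6]
force: [-0.1, 0.5, -5.0]
grip_width: 0.025
t 21.8 pos [0.5211 0.0635 0.1236] yaw 32.62 F [-0.1  0.5 -5. ] w 25.0 shift [-0.32   1.483 -0.014] turn [ 0.     0.    -0.308]
```

```bash

python3 -m pendant '[[-0.02,0.12,0,0,0,-0.03],[-0.05,0.24,0,0,0,-0.07],[-0.08,0.37,0,0,0,-0.11],[-0.11,0.5,0,0,0,-0.15],[-0.14,0.63,0,0,0,-0.19],[-0.17,0.76,0,0,0,-0.23],[-0.2,0.89,0,0,0,-0.27],[-0.22,1,0,0,0,-0.308]]'
python3 - <<'E'
from h import *
to([.5741,-.0786,.09],60.3)
E
```

```text
time_s: 22.85
tool_pos: [0.5563, -0.0321, 0.1235]
tool_rot: [-180.0, 0.0, 60.5]
force: [0.1, -0.1, -4.8]
grip_width: 0.0254
t 22.85 pos [ 0.5563 -0.0321  0.1235] yaw 60.47 F [ 0.1 -0.1 -4.8] w 25.4 shift [-0.317  0.384  0.335] turn [ 0.    -0.     0.002]
```

```bash

python3 -m pendant '[[-0.05,0.06,0,0,0,0],[-0.11,0.13,0,0,0,0],[-0.17,0.2,0,0,0,0],[-0.23,0.28,0,0,0,0],[-0.29,0.35,0.05,0,0,0],[-0.317,0.384,0.15,0,0,0],[-0.317,0.384,0.25,0,0,0],[-0.317,0.384,0.3,0,0,0]]'
python3 - <<'E'
from h import *
import pickle
to([.5741,-.0786,.067],60.3)
D={n:snap(n,n+"11") for n in("top","side")};pickle.dump(D,open("d11.pkl","wb"))
a=cv2.imread("pics/side11.png")[140:230,190:330];cv2.imwrite("pics/z6.png",cv2.resize(a,None,fx=5.5,fy=5.5,interpolation=cv2.INTER_CUBIC))
a=cv2.imread("pics/top11.png")[130:240,200:320];cv2.imwrite("pics/z18.png",cv2.resize(a,None,fx=5,fy=5,interpolation=cv2.INTER_CUBIC))
E
```

```text
time_s: 23.85
tool_pos: [0.5731, -0.0775, 0.0923]
tool_rot: [-179.9, 0.0, 60.4]
force: [-0.2, 0.8, -4.8]
grip_width: 0.0252
t 23.85 pos [ 0.5731 -0.0775  0.0923] yaw 60.4 F [-0.2  0.8 -4.8] w 25.2 shift [-0.005  0.015  0.253] turn [-0.    -0.     0.001]
```

View pics/z6.png

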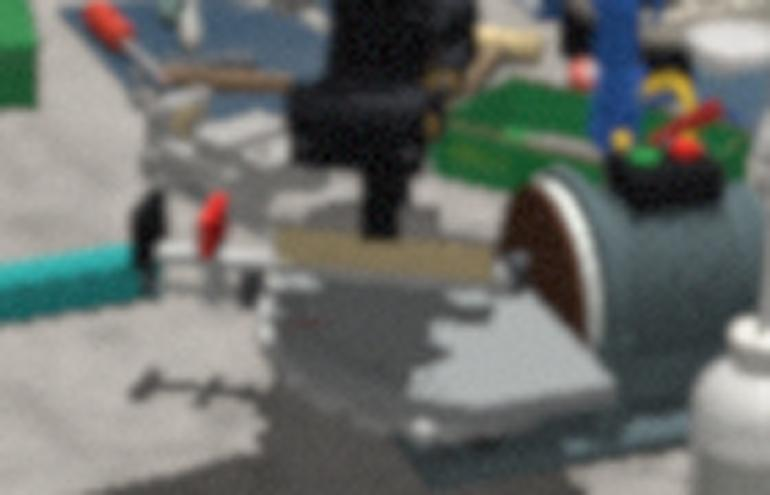

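View pics/z18.png

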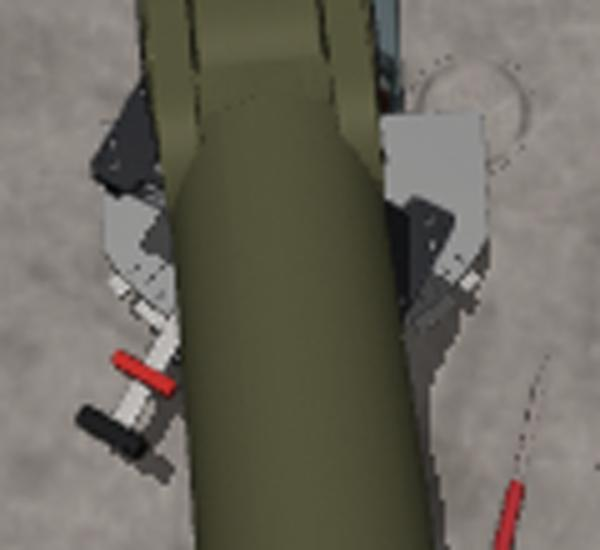

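```bash
python3 - <<'E'
from h import *
import pickle
V=pickle.load(open("d11.pkl","rb"))["side"]
s=lambda p:tuple(((np.array(proj(V,p))-[190,140])*5.5+2.75).round(0))
a=np.radians(-29.6);xh=np.array([np.cos(a),np.sin(a),0]);yh=np.array([-np.sin(a),np.cos(a),0])
T=np.array([.5731,-.0775,0])
for e in (-.065,.065): print([s(T+xh*e-yh*.013+[0,0,z]) for z in (.105,.123,.140)])
q=T[:2]-[.6485,-.0865];print("arm frame",q@xh[:2],q@yh[:2])
# arm angle in this picture
d=pickle.load(open("d11.pkl","rb"))["top"];f=d["frame"].astype(int)
P=np.array([.6485,-.0865])
for n,m,box in (("red",(f[...,0]>110)&(f[...,1]<90),(218,195,240,212)),("palm",f.max(2)<50,(212,205,232,225))):
    u0,v0,u1,v1=box;v,u=np.nonzero(m[v0:v1,u0:u1]);p=onz(d,u.mean()+u0,v.mean()+v0,.118)[:2]-P;print(n,len(u),np.hypot(*p),np.degrees(np.arctan2(p[1],-p[0])))
E
```

```text
[(np.float64(271.0), np.float64(260.0)), (np.float64(271.0), np.float64(231.0)), (np.float64(270.0), np.float64(204.0))]
[(np.float64(496.0), np.float64(279.0)), (np.float64(496.0), np.float64(250.0)), (np.float64(497.0), np.float64(223.0))]
arm frame -0.07000539448395152 -0.029417762374904007
red 43 0.18114632403349762 30.0740887051523
palm 67 0.22164189063637585 29.01942523535281
```

```bash

python3 -m pendant '[[0,0,0.04,0,0,0],[0,0,0.1,0,0,0],[0,0,0.15,0,0,0],[0,0,0.2,0,0,0],[0,0,0.22,0,0,0],[0,0,0.23,0,0,0],[0,0,0.235,0,0,0],[0,0,0.235,0,0,0]]'
python3 - <<'E'
from h import *
to([.5741,-.0786,.067],60.3)
E
```

```text
time_s: 24.95
tool_pos: [0.574, -0.0781, 0.0703]
tool_rot: [180.0, 0.0, 60.4]
force: [-0.4, -0.3, -5.1]
grip_width: 0.0251
t 24.95 pos [ 0.574  -0.0781  0.0703] yaw 60.36 F [-0.4 -0.3 -5.1] w 25.1 shift [-0.004  0.003  0.033] turn [ 0.    -0.     0.001]
```

```bash

python3 -m pendant '[[0,0,0.005,0,0,0],[0,0,0.01,0,0,0],[0,0,0.015,0,0,0],[0,0,0.02,0,0,0],[0,0,0.025,0,0,0],[0,0,0.03,0,0,0],[0,0,0.033,0,0,0],[0,0,0.033,0,0,0]]'
python3 - <<'E'
from h import *
to([.5741,-.0786,.067],60.3)
E
```

```text
time_s: 25.95
tool_pos: [0.5739, -0.0781, 0.067]
tool_rot: [180.0, 0.0, 60.4]
force: [-0.3, 0.4, -3.0]
grip_width: 0.0248
t 25.95 pos [ 0.5739 -0.0781  0.067 ] yaw 60.36 F [-0.3  0.4 -3. ] w 24.8 shift [-0.003  0.004  0.   ] turn [-0.    -0.     0.001]
```

```bash

python3 -m pendant '[[0,0,0.006,0,0,0],[0.01,0,0.006,0,0,0],[0.02,0,0.006,0,0,0],[0.03,0,0.006,0,0,0],[0.04,0,0.006,0,0,0],[0.05,0,0.006,0,0,0],[0.06,0,0.006,0,0,0],[0.06,0,0.006,0,0,0]]'
python3 - <<'E'
from h import *
to([.5741,-.0786,.067],60.3)
E
```

```text
time_s: 26.95
tool_pos: [0.5775, -0.0746, 0.0669]
tool_rot: [179.9, 0.1, 60.3]
force: [-2.2, -3.8, 4.7]
grip_width: 0.0255
t 26.95 pos [ 0.5775 -0.0746  0.0669] yaw 60.31 F [-2.2 -3.8  4.7] w 25.5 shift [-0.051 -0.01  -0.001] turn [ 0. -0.  0.]
```

```bash

python3 -m pendant '[[0.005,0,0,0,0,0],[0.01,0,0,0,0,0],[0.015,0,0,0,0,0],[0.02,0,0,0,0,0],[0.025,0,0,0,0,0],[0.03,0,0,0,0,0],[0.03,0,0,0,0,0],[0.03,0,0,0,0,0]]'
python3 - <<'E'
from h import *
to([.5741,-.0786,.067],60.3)
snap("side","side12")
a=cv2.imread("pics/side12.png")[140:230,190:330];cv2.imwrite("pics/z6.png",cv2.resize(a,None,fx=5.5,fy=5.5,interpolation=cv2.INTER_CUBIC))
E
```

```text
time_s: 27.95
tool_pos: [0.579, -0.072, 0.0669]
tool_rot: [179.9, 0.1, 60.3]
force: [-3.5, -4.7, 5.2]
grip_width: 0.0256
t 27.95 pos [ 0.579  -0.072   0.0669] yaw 60.31 F [-3.5 -4.7  5.2] w 25.6 shift [-0.082 -0.01  -0.001] turn [ 0. -0.  0.]
```

View pics/z6.png

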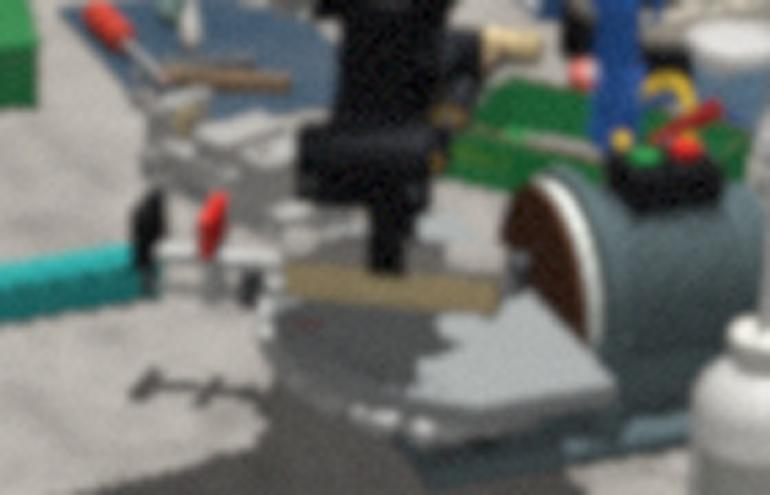

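```bash

python3 -m pendant '[[0.005,0,0,0,0,0],[0.01,0,0,0,0,0],[0.015,0,0,0,0,0],[0.02,0,0,0,0,0],[0.025,0,0,0,0,0],[0.025,0,0,0,0,0],[0.025,0,0,0,0,0],[0.025,0,0,0,0,0]]'
python3 - <<'E'
from h import *
to([.5741,-.0786,.067],60.3)
E
```

```text
time_s: 29.0
tool_pos: [0.5795, -0.0711, 0.0668]
tool_rot: [179.9, 0.2, 60.3]
force: [-4.2, -5.4, 5.5]
grip_width: 0.0249
t 29.0 pos [ 0.5795 -0.0711  0.0668] yaw 60.26 F [-4.2 -5.4  5.5] w 24.9 shift [-0.091 -0.01  -0.002] turn [ 0.  0. -0.]
```

```bash

python3 -m pendant '[[0.005,0,0,0,0,0],[0.01,0,0,0,0,0],[0.015,0,0,0,0,0],[0.02,0,0,0,0,0],[0.025,0,0,0,0,0],[0.03,0,0,0,0,0],[0.03,0,0,0,0,0],[0.03,0,0,0,0,0]]'
python3 - <<'E'
from h import *
to([.5741,-.0786,.067],60.3)
V=snap("side","side13");T=snap("top","top13")
f=T["frame"].astype(int);P=np.array([.6485,-.0865])
for n,m,box in (("red",(f[...,0]>110)&(f[...,1]<90),(218,195,240,212)),("palm",f.max(2)<50,(212,205,232,225))):
    u0,v0,u1,v1=box;v,u=np.nonzero(m[v0:v1,u0:u1]);p=onz(T,u.mean()+u0,v.mean()+v0,.118)[:2]-P;print(n,len(u),np.hypot(*p),np.degrees(np.arctan2(p[1],-p[0])))
E
```

```text
time_s: 30.0
tool_pos: [0.5795, -0.0708, 0.0668]
tool_rot: [180.0, 0.4, 60.1]
force: [-8.4, -10.3, 9.1]
grip_width: 0.0249
t 30.0 pos [ 0.5795 -0.0708  0.0668] yaw 60.15 F [ -8.4 -10.3   9.1] w 24.9 shift [-0.094 -0.008 -0.002] turn [ 0.     0.    -0.002]
red 42 0.1811604429296383 30.2261856624062
palm 69 0.22182861105748625 29.519075767430703
```

```bash

python3 -m pendant '[[-0.01,0,0,0,0,0],[-0.02,0,0,0,0,0],[-0.03,0,0,0,0,0],[-0.035,0,-0.003,0,0,0],[-0.035,0,-0.006,0,0,0],[-0.035,0,-0.006,0,0,0],[-0.035,0,-0.006,0,0,0],[-0.035,0,-0.006,0,0,0]]'
python3 -m pendant '[[0,0,0,0,0,0],[0,0,0,0,0,0],[0,0,0,0,0,0],[0,0,0,0,0,0],[0,0,0,0,0,0],[0,0,0,0,0,0],[0,0,0,0,0,0],[0,0,0,0,0,0]]' 40 20
python3 - <<'E'
from h import *
to([.5741,-.0786,.067],60.3)
E
```

```text
time_s: 31.1
tool_pos: [0.5796, -0.0708, 0.0669]
tool_rot: [179.9, 0.1, 60.2]
force: [-1.0, -5.5, 2.0]
grip_width: 0.025
time_s: 32.1
tool_pos: [0.5794, -0.0686, 0.0668]
tool_rot: [180.0, 0.0, 60.4]
force: [0.2, 0.1, 0.1]
grip_width: 0.0396
t 32.1 pos [ 0.5794 -0.0686  0.0668] yaw 60.36 F [0.2 0.1 0.1] w 39.6 shift [-0.113  0.004 -0.002] turn [ 0.    -0.     0.001]
```

```bash

python3 -m pendant '[[0,0,-0.05,0,0,0],[0,0,-0.12,0,0,0],[0,0,-0.22,0,0,0],[0,0,-0.35,0,0,0],[0,0,-0.5,0,0,0],[0,0,-0.65,0,0,0],[0,0,-0.8,0,0,0],[0,0,-0.95,0,0,0]]'
python3 -m pendant '[[0.1,-0.1,0,0,0,0],[0.22,-0.22,0,0,0,0],[0.35,-0.35,0,0,0,0],[0.5,-0.5,0,0,0,0],[0.63,-0.63,0,0,0,0],[0.76,-0.76,0,0,0,0],[0.88,-0.88,0,0,0,0],[1,-1,0,0,0,0]]'
python3 -m pendant '[[0.1,-0.1,0,0,0,0],[0.22,-0.22,0,0,0,0],[0.35,-0.35,0,0,0,0],[0.5,-0.5,0,0,0,0],[0.63,-0.63,0,0,0,0],[0.76,-0.76,0,0,0,0],[0.88,-0.88,0,0,0,0],[1,-1,0,0,0,0]]'
python3 - <<'E'
from h import *
import pickle
to([.5741,-.0786,.067],60.3)
D={n:snap(n,n+"14") for n in("top","side")};pickle.dump(D,open("d14.pkl","wb"))
a=cv2.imread("pics/side14.png")[140:230,190:330];cv2.imwrite("pics/z6.png",cv2.resize(a,None,fx=5.5,fy=5.5,interpolation=cv2.INTER_CUBIC))
a=cv2.imread("pics/top14.png")[145:225,205:305];cv2.imwrite("pics/z18.png",cv2.resize(a,None,fx=7,fy=7,interpolation=cv2.INTER_CUBIC))
E
```

```text
time_s: 33.1
tool_pos: [0.5794, -0.0685, 0.163]
tool_rot: [180.0, 0.0, 60.4]
force: [0.0, 0.1, -0.3]
grip_width: 0.0397
time_s: 34.1
tool_pos: [0.5416, 0.0688, 0.1618]
tool_rot: [180.0, 0.0, 60.4]
force: [0.2, -0.1, 0.4]
grip_width: 0.0397
time_s: 35.1
tool_pos: [0.5041, 0.2052, 0.1618]
tool_rot: [180.0, 0.0, 60.4]
force: [0.2, 0.4, 0.4]
grip_width: 0.0398
t 35.1 pos [0.5041 0.2052 0.1618] yaw 60.36 F [0.2 0.4 0.4] w 39.8 shift [-2.12   2.012  0.948] turn [-0.    -0.     0.001]
```

View pics/z6.png

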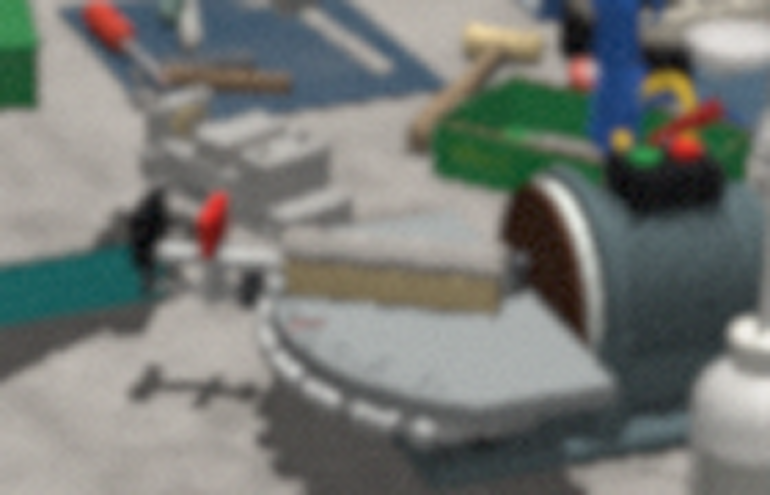

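View pics/z18.png

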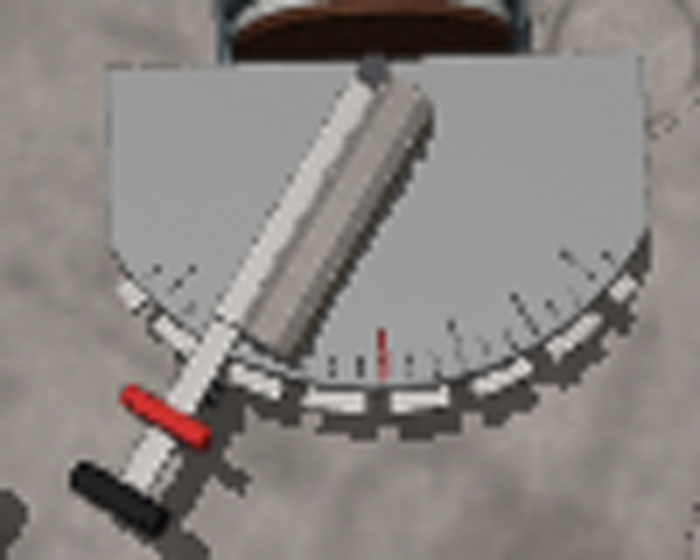

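```bash
python3 - <<'E'
from h import *
import pickle
D=pickle.load(open("d14.pkl","rb"));d=D["top"];s=D["side"]
Z=lambda x,y,z:onz(d,205+(x+.5)/7-.5,145+(y+.5)/7-.5,z)
P=np.array([.6485,-.0865])
f=d["frame"].astype(int)
for n,m,box in (("red",(f[...,0]>110)&(f[...,1]<90),(218,195,240,212)),("palm",f.max(2)<50,(212,205,232,225))):
    u0,v0,u1,v1=box;v,u=np.nonzero(m[v0:v1,u0:u1]);p=onz(d,u.mean()+u0,v.mean()+v0,.118)[:2]-P;print(n,len(u),np.hypot(*p),np.degrees(np.arctan2(p[1],-p[0])))
a=np.radians(-29.6);xh=np.array([np.cos(a),np.sin(a)]);yh=np.array([-np.sin(a),np.cos(a)])
for n,x,y in (("pivR",432,108),("pivL",388,82),("outR",290,358),("outL",246,325)):
    q=Z(x,y,.115)[:2]-P;print(n,(q@xh).round(4),(q@yh).round(4))
# side: predicted near bottom edge for bar at (-.0695,-.020)
t=lambda p:tuple(((np.array(proj(s,p))-[190,140])*5.5+2.75).round(0))
for e in (-.1345,-.0045):
    c=P+xh*e-yh*.033;print([t([*c,z]) for z in (.08,.115)])
# bronze mask lower edge in the side picture
g=s["frame"].astype(int);m=(g[...,0]-g[...,2]>22)
v,u=np.nonzero(m[180:200,240:284]);u+=240;v+=180
print("bronze u",u.min(),u.max(),"z6",(u.min()-190)*5.5,(u.max()+1-190)*5.5)
bot=[(c,v[u==c].max()) for c in range(u.min()+2,u.max()-1)]
k=np.polyfit(*np.array(bot).T,1);print("bottom slope",k[0])
E
```

```text
red 42 0.18116893123477476 30.277047659041937
palm 68 0.2218369926727704 29.42781231897258
pivR -0.0069 -0.0338
pivL -0.0059 -0.0113
outR -0.1333 -0.0332
outL -0.1299 -0.0095
[(np.float64(277.0), np.float64(292.0)), (np.float64(276.0), np.float64(237.0))]
[(np.float64(498.0), np.float64(312.0)), (np.float64(499.0), np.float64(256.0))]
bronze u 242 283 z6 286.0 517.0Traceback (most recent call last):
  File "<stdin>", line 20, in <module>
    return umr_maximum(a, axis, None, out, keepdims, initial, where)
ValueError: zero-size array to reduction operation maximum which has no identity
```

```bash
python3 -c "
from cell import env
print(env.sign_off())"
```

```text
the job is handed in; nothing more can be done
None
```

The mitre arm is locked in the 30 degree notch on the left, with the slide bar lying flat and snug along its right side. I handed the job in at about 35 s of the 51 s allowed; no verdict was reported.

**What I did:** I squeezed the latch and swung the arm to about 22 degrees. I then eased the grip to 3 N so the bolt rode the rim, and swept left until it snapped home. After that I set the bar on the table and slid it against the fence until the push stopped it at about 13 N. I then released it and backed away.

**Last checks, from the top and side pictures:**

| What | Measured | Wanted |
|---|---|---|
| Red latch bar's distance from the pivot | 181 mm, the home position | latch home |
| Arm angle | about 31 degrees (30.6 from the palm rest, 31.5 from the latch bar) | 30, within 4 |
| Bar centre along the arm | about -69.5 mm | -82 to -55 mm |
| Bar centre across the arm | about -20.5 mm | -23.5 to -18 mm |
| Bar parallel to the arm | within about 0.3 degrees by its right edge; the left edge, hard to see against the fence, read about 0.8 degrees | within 2.6 degrees |

**What disagreed or failed:**
- **Tool height:** the reported height was about 33 mm lower than the real fingertips. My first grip closed above the handle without touching it. I corrected for this using the pictures.
- **Gripper opening:** when the latch snapped in, the opening briefly read 60 mm, then 56 mm, where I expected 52 mm. The later pictures showed the latch home.
- **Flatness:** my last script stopped on an error before checking the bar's lower edge numerically. That the bar is flat rests on the side picture, the predicted edge positions and the contact felt when setting it down.

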